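# Make up two sampling kits from the bench stock

## Task

Make up two sampling kits. Square tray: stand the sand timer in the square pocket and one of the two loose capped vials in the round well. Long tray: stand the other vial in its round well, set the small porcelain dish upright inside the low ring, and lay the tweezers, roughly centred, across the two rests between their lugs; the glass dish and the pen belong to no kit and stay where they lie.

Things in the scene. Friction and masses are not known exactly. Their poses are not given: they have to be found in the camera images.
- tray_square: grey square tray, 140 x 140 mm, fixed; origin: centre of underside. Floor top z 4 mm, lip z 10 mm. On the floor, in white: round well centred at its own (x -36, y +36) mm, 34 mm inside, rim z 16 mm; square pocket centred at (x +36, y -36) mm, 40 mm inside, 3 mm walls, rim z 16 mm
- tray_long: grey oblong tray, 190 (x) x 130 (y) mm, fixed; origin: centre of underside. Floor top z 4, lip z 10 mm. In white: round well at its own (x 58, y 28) mm, 34 mm inside, rim z 16; low ring at (-45, 28), 60 mm inside, rim z 8; two rests at (-35, -38) and (35, -38), 10 mm wide along x, top z 14, lugs to z 22 and 28 mm apart along y: a tool lies along x across both, 60 mm free between rests
- vial_1: capped sample vial, standing; 18 mm body, 20 mm white cap from 66 to 77 mm height; 20 g. Origin: centre of its underside, z up its axis. Grip the cap from above (69 mm above its foot). The two vials are alike
- vial_2: capped sample vial, standing; 18 mm body, 20 mm white cap from 66 to 77 mm height; 20 g. Origin: centre of its underside, z up its axis. Grip the cap from above (69 mm above its foot). The two vials are alike
- timer: sand timer (hourglass) with plastic ends, standing, 95 mm tall, 35 g; foot 20 mm across, collar on top 34 mm across from 76 to 95 mm height. Origin: centre of its underside, z up. Grip it only by the top collar, from above (85 mm above its foot)
- dish: small beige porcelain evaporating dish, 49 mm across the rim, 36 mm across the foot, 21 mm high, 35 g, standing open side up. Origin: centre of its underside, z up. Grip across the rim from above with the fingertips 5 to 10 mm above its underside
- forceps: flat steel tweezers lying on the bench, 118 mm long (along its y), 9 mm wide (x) and 9 mm thick (z), 25 g. Origin: centre of its underside, which is also its centre of mass
- glass_dish: shallow clear glass dish, 74 mm across, 12 mm high, loose on the bench among the stock; not part of a kit. Origin: centre of its underside
- pen: dark blue ball pen lying on the bench, 134 mm long, 8 mm thick; not part of a kit. Origin: underside, near the middle
Things that resemble listed ones, but are neither listed nor needed, are in the scene too. Leave any black or red look-alike of the dish alone.

How it is judged:
By the outcome, as a careful person would: the job done as asked, in the order asked, and still so for the second after the job is handed in, with the robot touching nothing.
It also fails if it takes over 99 s, if anything falls off the work surface, if the arm or the gripper's body presses on something with over 40 N, if the wrist force passes 120 N, or if a joint passes its speed limit or range.

## Robot

A 6-joint arm with a two-finger parallel gripper is mounted at the origin on a cart in front of the work surface, level with it; the furniture and walls round the work are solid. World frame = base frame: x ahead of the robot, y to its left, z up, the work surface at z = 0. Lengths are in m, angles in rad, forces in N, time in s.
With the tool pointing down it reaches from about 0.425 to 0.95 m from the base axis. Payload 3.5 kg.
Tool frame: the origin (TCP) lies midway between the tips of the shut fingers; the grasp point (between the pads) lies 19 mm behind it (ctrl.hold_point_z is the distance from the TCP to the grasp point, in m); z points along the fingers, y is the line along which they close (so a half turn about z gives the same grasp; the last joint's range is limited). The gripper opens to 85 mm and grips with 20 to 120 N. Pads are 22 mm wide; open, the fingers measure 114 mm over their backs; the gripper's body (76 mm by 85 mm) begins 54 mm behind the grasp point. The pads swing forward as they close: fully open they stand 13 mm farther back than shut.
Start: joints at [1.152, 0.286, 1.577, -0, 1.279, -0.15], TCP at [0.179, 0.651, 0.231] pointing down, gripper open.
Joint ranges: [-2.77, 2.77], [-0.9, 2.22], [0.21, 2.48], [-1.53, 4.67], [0.24, 2.81], [-2.84, 2.84]. Speed limits (rad/s): [2.79, 2.79, 3.14, 3.14, 3.14, 3.14].

## Interface

Orientations are given as a unit quaternion [x, y, z, w].
In Python, from plant import readout, cams, sign_off, ctrl gives the robot as it stands. The module is installed in compiled form; this text tells all that it offers.
- The arm moves only by the tool step_arm, never from a script. Its argument "increments" is a list of rows, each a list of 2 entries, a list of its own where there are three numbers: the shift along the world's x, y, z in mm, then the turn, a rotation vector about the world's x, y, z in rad. In form: [[[x, y, z], [rx, ry, rz]], ...]. A call has 1 to 8 rows; each row shifts and turns the commanded pose from where the row before left it; what a row does not reach is not made up. A row lasts 1/12 s, in which the tool goes at most 41.7 mm and 7.16 degrees, less where a joint would pass 70% of its speed; a pose out of reach is approached as far as the arm can. A call is refused whole if a number of a shift passes 41.7 or a number of a turn 0.125, either way. A call with a gripper value outside its range is refused whole. "fingers" is the opening, from -1 (shut) to 1 (fully open), set as the call begins (left out, the last holds). The fingers move at their own pace and stop on an object; "grip_force" is the grip in N (left out, the last holds). Time passes only in rows, so rows that do not move let the fingers close. It gives the time, the measured TCP pose, the force, the opening and the grip force at its end, in the units of the state.
- readout.get_state(): the state, without advancing time (a new reading comes with each control period).
- cams.read_camera(name): name is "scene" or "top" or "wrist"; returns the picture (480x640x3 uint8, red, green, blue); there is no depth.
- cams.get_calibration(name): a dict with "fx", "fy", "cx", "cy" (pixels), "distortion" ([k1, k2, p1, p2, k3] as OpenCV has them; the pictures are not rectified), "eye" and "rotation" of the camera in the world; the wrist camera has in their place "T_tool_cam" (4x4, takes a point from camera to tool coordinates, whose origin is the TCP and whose axes are the flange's). Camera axes: x right, y up, looking along -z (the intrinsics and any distortion apply to the point x, -y, -z); pixel columns grow to the right and rows downward; lengths in m; the calibration is good to about 2 mm. A picture is of the moment at which its call begins: read the wrist's pose just before it. get_calibration takes no time and is no camera call.
- sign_off(): hands the job in; it is judged then, once.
The state is a dict: "time": time; "qpos": joint angles; "dq": joint speeds; "joint_efforts": joint torques, N m; "eef_pos": TCP position; "tcp_rot": TCP orientation; "contact_force": force on the tool from outside, world axes, zero at the start; "wrist_torque": the same for the moment, N m; "opening": opening from 0.0 (shut) to 1.0 (fully open); "finger_force": force on a finger pad.
Only numpy, scipy, OpenCV 4.12 (cv2) and the standard library are available. Lean on these libraries where they do the work, as an engineer would, in place of code of your own. Each camera call takes 0.05 s, during which the arm holds its last target. There are 200 camera calls.

## Working session

There is one attempt and no reset: what is moved stays moved. The work goes in short steps, Python scripts to look and compute and a tool call to move; the robot and the scene stay as the last step left them, time stands still between calls to the robot, and variables do not carry over. Pictures are saved under pics/ and viewed, at most 15 in all, crops included, and the job is handed in when it is done.

Besides the shell and the picture viewer there is one more tool, called after "Emit:" in YAML: its name, and indented under it one key for each argument. step_arm: Moves the arm, as the interface text tells. Its arguments: {"type":"object","properties":{"increments":{"type":"array","items":{"type":"array"}},"fingers":{"type":"number"},"grip_force":{"type":"number"}},"required":["increments"]}

```bash
mkdir -p pics; cat > h.py <<'E'
import numpy as np, cv2
from plant import readout, cams, sign_off, ctrl
from scipy.spatial.transform import Rotation as R
def pose():
    s=readout.get_state(); return np.array(s["eef_pos"]),R.from_quat(s["tcp_rot"]).as_matrix()
def cam(name,p=None):
    c=cams.get_calibration(name)
    K=np.array([[c["fx"],0,c["cx"]],[0,c["fy"],c["cy"]],[0,0,1]]);D=np.array(c["distortion"],float)
    if "eye" in c: return K,D,np.array(c["eye"]),np.array(c["rotation"]).reshape(3,3)
    T=np.array(c["T_tool_cam"]).reshape(4,4); t,Rt=p
    return K,D,t+Rt@T[:3,3],Rt@T[:3,:3]
def ray(C,uv):
    K,D,e,Rc=C
    n=cv2.undistortPoints(np.array(uv,float).reshape(-1,1,2),K,D).reshape(-1,2)
    d=np.c_[n[:,0],-n[:,1],-np.ones(len(n))]@Rc.T
    return e,d
def onz(C,uv,z):
    e,d=ray(C,uv); return e+d*((z-e[2])/d[:,2])[:,None]
def proj(C,X):
    K,D,e,Rc=C; q=(np.array(X,float).reshape(-1,3)-e)@Rc
    q=q*[1,-1,-1]
    return cv2.projectPoints(q,np.zeros(3),np.zeros(3),K,D)[0].reshape(-1,2)
def tri(Ca,ua,Cb,ub):
    A=np.zeros((3,3));b=np.zeros(3)
    for C,u in((Ca,ua),(Cb,ub)):
        e,d=ray(C,[u]);d=d[0]/np.linalg.norm(d[0]);P=np.eye(3)-np.outer(d,d);A+=P;b+=P@e
    return np.linalg.solve(A,b)
def snap(name,f=None):
    p=pose();im=cams.read_camera(name);C=cam(name,p)
    if f: cv2.imwrite(f"pics/{f}.png",im[:,:,::-1]);np.savez(f"pics/{f}.npz",K=C[0],D=C[1],e=C[2],R=C[3])
    return im,C
def load(f):
    z=np.load(f"pics/{f}.npz");return cv2.imread(f"pics/{f}.png")[:,:,::-1],(z["K"],z["D"],z["e"],z["R"])
E
python3 - <<'E'
from h import *
for n in("top","scene","wrist"):
    im,C=snap(n,n+"0");print(n,C[0][0,0],C[1],C[2].round(3),C[3].round(3).tolist())
print(readout.get_state(),ctrl.hold_point_z)
E
```

```text
Traceback (most recent call last):
  File "h.py", line 29, in snap
    p=pose();im=cams.read_camera(name);C=cam(name,p)
                                         ~~~^^^^^^^^
  File "h.py", line 9, in cam
    if "eye" in c: return K,D,np.array(c["eye"]),np.array(c["rotation"]).reshape(3,3)
                                                 ~~~~~~~~~~~~~~~~~~~~~~~~~~~~~~~^^^^^
ValueError: cannot reshape array of size 4 into shape (3,3)
```

```bash
sed -i 's/np.array(c\["rotation"\]).reshape(3,3)/R.from_quat(c["rotation"]).as_matrix()/' h.py
python3 - <<'E'
from h import *
for n in("top","scene","wrist"):
    im,C=snap(n,n+"0");print(n,C[0][0,0],C[1],C[2].round(3),C[3].round(3).tolist())
print(readout.get_state(),ctrl.hold_point_z)
E
```

```text
top 557.9560364678479 [0.01899969 0.         0.         0.         0.        ] [0.337 0.005 1.261] [[-0.011, 0.977, -0.214], [-1.0, -0.009, 0.007], [0.005, 0.214, 0.977]]
scene 485.6636287327918 [-0.13596126  0.          0.          0.          0.        ] [0.078 0.379 0.784] [[-0.563, 0.625, -0.541], [-0.826, -0.425, 0.369], [0.0, 0.655, 0.756]]
wrist 342.4557208830881 [-0.02176135  0.          0.          0.          0.        ] [0.097 0.673 0.374] [[0.265, -0.912, -0.314], [0.964, 0.25, 0.089], [-0.003, -0.326, 0.945]]
{'time': 0.2, 'qpos': array([ 1.15198738e+00,  2.86891157e-01,  1.57760399e+00,  8.62438004e-06,
        1.27856142e+00, -1.50012763e-01]), 'dq': array([-0.00032436, -0.00116248, -0.00480433, -0.00213391, -0.00204316,
        0.00052074]), 'joint_efforts': array([ 4.81419738e-04, -4.05996859e+01, -2.92681646e+01, -1.26102527e-04,
        4.11265719e-03,  7.66909181e-06]), 'eef_pos': array([0.17907456, 0.6504001 , 0.23044049]), 'tcp_rot': array([ 1.33995054e-01,  9.90981730e-01, -7.01394433e-04, -2.09344090e-04]), 'contact_force': array([-0.51174613, -0.7515266 , -0.48429339]), 'wrist_torque': array([0.02086545, 0.01303078, 0.01959374]), 'finger_force': 0.0, 'opening': 1.0031787369413587} 0.0187
```

View pics/top0.png

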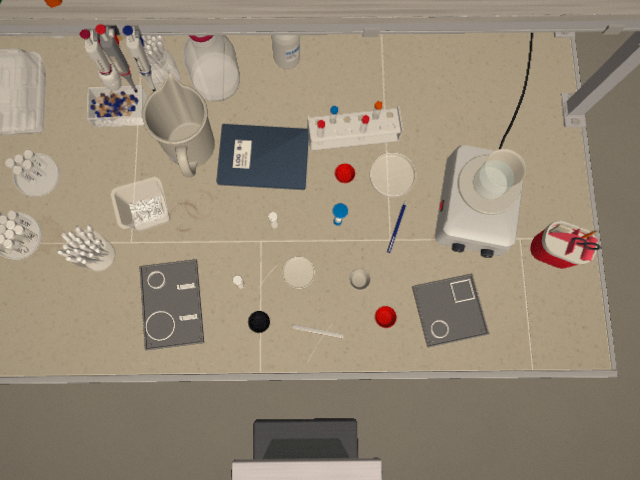

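View pics/scene0.png

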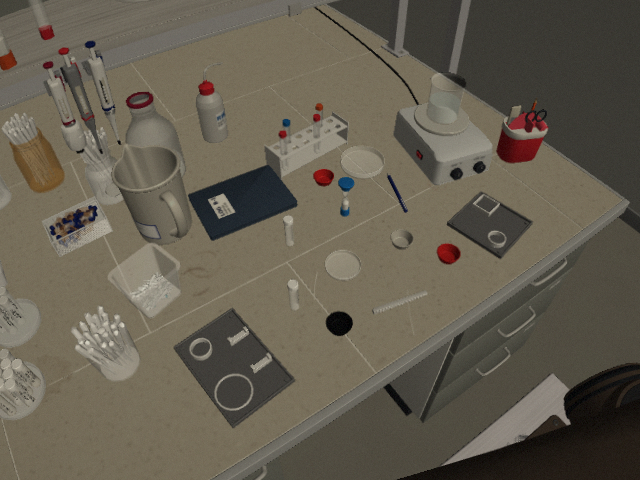

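Top view: long tray (172,305), square tray (450,310), vials (273,218) and (238,282), timer (340,213), beige dish (360,279), tweezers (318,332), pen (397,228). The scene camera confirms the same layout.

```bash
python3 - <<'E'
from h import *
im,C=load("top0"); S,Cs=load("scene0")
def comp(I,mask,seed):
    n,l,st,ce=cv2.connectedComponentsWithStats(mask.astype(np.uint8))
    d=[(np.hypot(*(ce[i]-seed)),i) for i in range(1,n) if st[i,4]>8]
    i=min(d)[1];return l==i,ce[i],st[i]
def hsv(I):return cv2.cvtColor(I,cv2.COLOR_RGB2HSV).astype(int)
def minrect(m):
    c=max(cv2.findContours(m.astype(np.uint8),0,2)[0],key=cv2.contourArea);return cv2.boxPoints(cv2.minAreaRect(c)),cv2.minAreaRect(c)
H=hsv(im);Hs=hsv(S)
# timer blue
for I,HH,sd,n in((im,H,(340,211),"top"),(S,Hs,(347,184),"scene")):
    m=(HH[...,0]>95)&(HH[...,0]<115)&(HH[...,1]>150);_,c,s=comp(I,m,sd);print("timer",n,c.round(1),s)
for nm,a,b in(("v1",(272,215),(288,219)),("v2",(238,280),(293,285))):
  for I,sd in((im,a),(S,b)):
    g=I.min(2);r=g[sd[1]-14:sd[1]+22,sd[0]-14:sd[0]+14]
    m=np.zeros(g.shape,bool);m[sd[1]-14:sd[1]+22,sd[0]-14:sd[0]+14]=r>175;_,c,s=comp(I,m,sd);print(nm,c.round(1),s)
# trays (dark grey)
for I,HH,n,sds in((im,H,"top",((172,305),(450,310))),(S,Hs,"scene",((235,365),(490,223)))):
  for sd in sds:
    m=(HH[...,2]<105)&(HH[...,1]<60);mm=cv2.morphologyEx(m.astype(np.uint8),cv2.MORPH_CLOSE,np.ones((3,3)));k,c,s=comp(I,mm,sd)
    b,r=minrect(k);print("tray",n,c.round(1),s,b.round(1).tolist())
for p,z in(((360,279),.01),((318,332),.005),((299,272),.01),((392,175),.01),((397,228),.005)):print(p,onz(C,[p],z).round(3))
cv2.imwrite("pics/z1.png",cv2.resize(im[195:350,130:500,::-1],None,fx=2.16,fy=2.16,interpolation=cv2.INTER_CUBIC))
E
```

```text
timer top [339.9 210.4] [333 204  15  14 166]
timer scene [345.9 183.1] [339 177  15  14 159]
v1 [272.5 216.2] [268 212   9  10  57]Traceback (most recent call last):
  File "<stdin>", line 17, in <module>
  File "<stdin>", line 6, in comp
ValueError: min() iterable argument is empty
```

View pics/wrist0.png

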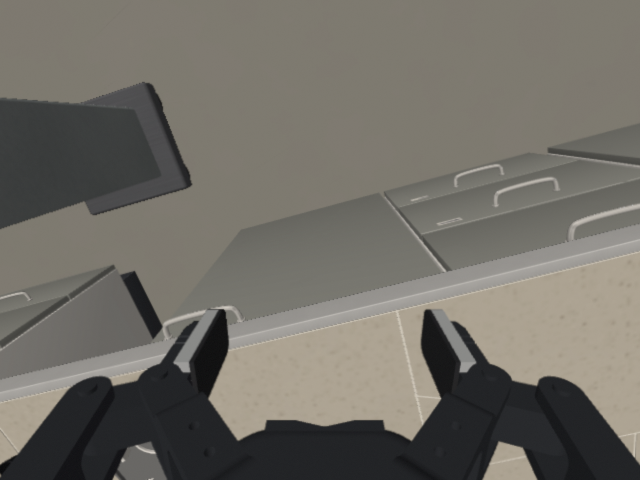

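The wrist view shows only the bench edge and the drawers, with nothing of use in it.

```bash
cat > m.py <<'E'
from h import *
im,C=load("top0"); S,Cs=load("scene0")
def comp(mask,seed,amin=8):
    n,l,st,ce=cv2.connectedComponentsWithStats(mask.astype(np.uint8))
    d=[(np.hypot(*(ce[i]-seed)),i) for i in range(1,n) if st[i,4]>amin]
    if not d:return None
    i=min(d)[1];return l==i,ce[i],st[i]
def hsv(I):return cv2.cvtColor(I,cv2.COLOR_RGB2HSV).astype(int)
def box(m):
    c=max(cv2.findContours(m.astype(np.uint8),0,2)[0],key=cv2.contourArea);return cv2.boxPoints(cv2.minAreaRect(c))
E
python3 - <<'E'
from m import *
H=hsv(im);Hs=hsv(S)
print("timer",tri(C,(339.9,210.4),Cs,(345.9,183.1)).round(4), onz(C,[(339.9,210.4)],.09).round(4),onz(Cs,[(345.9,183.1)],.09).round(4))
for nm,a,b in(("v1",(272,215),(288,219)),("v2",(238,280),(293,285))):
  o=[]
  for I,sd in((im,a),(S,b)):
    g=I.min(2);sl=np.s_[sd[1]-14:sd[1]+14,sd[0]-12:sd[0]+12]
    m=np.zeros(g.shape,bool);t=np.percentile(g[sl],96)-25;m[sl]=g[sl]>t;k=comp(m,sd);o.append(k[1]);print(nm,k[1].round(1),k[2],t)
  print(nm,tri(C,o[0],Cs,o[1]).round(4),onz(C,[o[0]],.074).round(4),onz(Cs,[o[1]],.074).round(4))
for I,HH,n,CC,sds in((im,H,"top",C,((172,305),(450,310))),(S,Hs,"scene",Cs,((235,365),(490,223)))):
  for sd in sds:
    m=(HH[...,2]<115)&(HH[...,1]<60);mm=cv2.morphologyEx(m.astype(np.uint8),cv2.MORPH_CLOSE,np.ones((3,3)));k,c,s=comp(mm,sd,300)
    b=box(k);X=onz(CC,b,.009);print("tray",n,s,b.round(1).tolist(),X.round(3)[:,:2].tolist(),np.linalg.norm(np.diff(X,axis=0),axis=1).round(3),X.mean(0).round(4))
for p,z in(((360,279),.01),((318,332),.005),((299,272),.01),((392,175),.01),((397,228),.005)):print(p,onz(C,[p],z).round(3))
cv2.imwrite("pics/z1.png",cv2.resize(im[195:350,130:500,::-1],None,fx=2.16,fy=2.16,interpolation=cv2.INTER_CUBIC))
E
```

```text
timer [ 0.6766 -0.0812  0.0881] [[ 0.676  -0.0811  0.09  ]] [[ 0.675  -0.0798  0.09  ]]
v1 [272.8 218.4] [268 212   9  16  82] 169.0
v1 [288.2 220.1] [283 215  10  13  76] 121.0
v1 [0.665  0.0672 0.0734] [[0.6636 0.0659 0.074 ]] [[0.6658 0.0685 0.074 ]]
v2 [237.5 280.8] [233 276  10  12  77] 170.0
v2 [292.9 284.9] [288 279  10  14  93] 122.0
v2 [0.5267 0.1425 0.0715] [[0.5256 0.1415 0.074 ]] [[0.5259 0.144  0.074 ]]
tray top [ 139  259   65   91 4569] [[137.39999389648438, 263.79998779296875], [196.60000610351562, 258.70001220703125], [204.0, 344.0], [144.8000030517578, 349.1000061035156]] [[0.577, 0.377], [0.588, 0.243], [0.396, 0.221], [0.386, 0.35]] [0.134 0.194 0.13 ] [0.4867 0.2978 0.009 ]
tray top [ 412  274   77   73 3681] [[411.70001220703125, 285.79998779296875], [472.3999938964844, 270.6000061035156], [488.0, 333.0], [427.29998779296875, 348.20001220703125]] [[0.521, -0.245], [0.554, -0.385], [0.413, -0.409], [0.381, -0.272]] [0.144 0.143 0.14 ] [ 0.4673 -0.3279  0.009 ]
tray scene [ 173  307  122  122 7187] [[169.8000030517578, 348.3999938964844], [235.1999969482422, 299.29998779296875], [296.6000061035156, 381.1000061035156], [231.10000610351562, 430.20001220703125]] [[0.572, 0.381], [0.6, 0.232], [0.393, 0.223], [0.379, 0.357]] [0.151 0.207 0.134] [0.4861 0.2981 0.009 ]
tray scene [ 446  191   88   69 3106] [[444.8999938964844, 224.3000030517578], [472.5, 181.6999969482422], [533.7000122070312, 221.39999389648438], [506.0, 264.0]] [[0.517, -0.236], [0.58, -0.388], [0.41, -0.41], [0.364, -0.265]] [0.165 0.172 0.152] [ 0.4678 -0.3247  0.009 ]
(360, 279) [[ 0.537 -0.129  0.01 ]]
(318, 332) [[ 0.419 -0.032  0.005]]
(299, 272) [[0.555 0.01  0.01 ]]
(392, 175) [[ 0.785 -0.212  0.01 ]]
(397, 228) [[ 0.657 -0.219  0.005]]
```

View pics/z1.png

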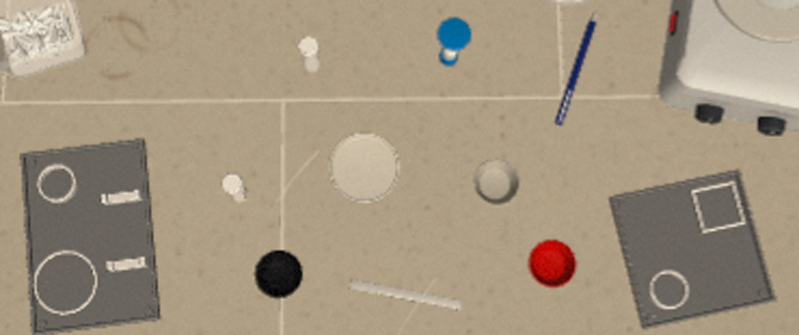

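Zoomed top view: the tweezers run from (350,285) to (460,305). The timer collar is at (454,34) and the beige dish at (497,181). The trays' wells, ring and rests fix their orientation, with yaw about +6.5° for the long tray and about +10.3° for the square one. The triangulated heights (0.088, 0.073, 0.0715) agree with the text.

First I hover over the timer.

Emit:
step_arm:
  increments:
    - [[20.7, -30.5, 0], [0, 0, 0]]
    - [[20.7, -30.5, 0], [0, 0, 0]]
    - [[20.7, -30.5, 0], [0, 0, 0]]
    - [[20.7, -30.5, 0], [0, 0, 0]]
    - [[20.7, -30.5, 0], [0, 0, 0]]
    - [[20.7, -30.5, 0], [0, 0, 0]]
    - [[20.7, -30.5, 0], [0, 0, 0]]
    - [[20.7, -30.5, 0], [0, 0, 0]]
  fingers: 1
  grip_force: 30

```text
time: 0.87
eef_pos: [0.3453, 0.4051, 0.2312]
tcp_rot: [0.134, 0.991, -0.0, 0.0]
contact_force: [-0.5, -0.3, 0.1]
opening: 0.998
finger_force: 0.0
```

Emit:
step_arm:
  increments:
    - [[20.7, -30.5, 0], [0, 0, 0]]
    - [[20.7, -30.5, 0], [0, 0, 0]]
    - [[20.7, -30.5, 0], [0, 0, 0]]
    - [[20.7, -30.5, 0], [0, 0, 0]]
    - [[20.7, -30.5, 0], [0, 0, 0]]
    - [[20.7, -30.5, 0], [0, 0, 0]]
    - [[20.7, -30.5, 0], [0, 0, 0]]
    - [[20.7, -30.5, 0], [0, 0, 0]]

```text
time: 1.53
eef_pos: [0.511, 0.1611, 0.2313]
tcp_rot: [0.134, 0.991, 0.0, 0.0]
contact_force: [0.7, 0.3, -0.3]
opening: 0.999
finger_force: 0.0
```

Emit:
step_arm:
  increments:
    - [[20.7, -30.5, 0], [0, 0, 0]]
    - [[20.7, -30.5, 0], [0, 0, 0]]
    - [[20.7, -30.5, 0], [0, 0, 0]]
    - [[20.7, -30.5, 0], [0, 0, 0]]
    - [[20.7, -30.5, 0], [0, 0, 0]]
    - [[20.7, -30.5, 0], [0, 0, 0]]
    - [[20.7, -30.5, 0], [0, 0, 0]]
    - [[20.7, -30.5, 0], [0, 0, 0]]

```text
time: 2.2
eef_pos: [0.6766, -0.0829, 0.2309]
tcp_rot: [0.134, 0.991, 0.0, -0.0]
contact_force: [-0.0, 0.6, -0.6]
opening: 1.003
finger_force: 0.0
```

```bash
python3 - <<'E'
from m import *
print(pose()[0].round(4))
I,W=snap("wrist","w1");H=hsv(I)
m=(H[...,0]>95)&(H[...,0]<115)&(H[...,1]>150);k=comp(m,proj(W,[.676,-.081,.088])[0],200)
print(k[1],k[2],proj(W,[.676,-.081,.088]),onz(W,[k[1]],.088).round(4),tri(C,(339.9,210.4),W,k[1]).round(4),readout.get_state()["time"])
E
```

```text
[ 0.6766 -0.0829  0.2309]
[328.41955556 223.95911111] [ 310  206   38   37 1125] [[326.33750748 225.46967494]] [[ 0.6752 -0.0789  0.088 ]] [ 0.6083 -0.0637  0.3248] 2.25
```

View pics/w1.png

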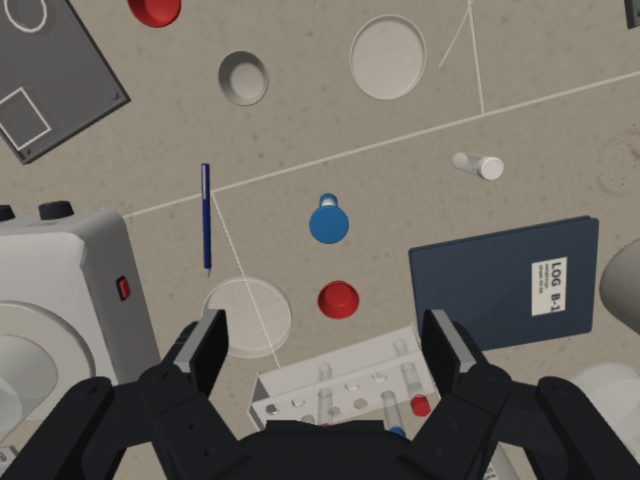

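Wrist view: timer collar at (329,224), which back-projects to (0.675,-0.079) and agrees with the other views. The area around it is clear. Descending and gripping.

Emit:
step_arm:
  increments:
    - [[-1, 3, -41], [0, 0, 0]]
    - [[0, 0, -41], [0, 0, 0]]
    - [[0, 0, -38], [0, 0, 0]]
    - [[0, 0, -28], [0, 0, 0]]
    - [[0, 0, -18], [0, 0, 0]]
    - [[0, 0, 0], [0, 0, 0]]

```text
time: 2.75
eef_pos: [0.6707, -0.077, 0.0586]
tcp_rot: [0.134, 0.991, 0.001, -0.006]
contact_force: [-1.2, -0.4, -0.9]
opening: 1.002
finger_force: 0.0
```

Emit:
step_arm:
  increments:
    - [[0, 0, 0], [0, 0, 0]]
    - [[0, 0, 0], [0, 0, 0]]
    - [[0, 0, 0], [0, 0, 0]]
    - [[0, 0, 0], [0, 0, 0]]
    - [[0, 0, 0], [0, 0, 0]]
    - [[0, 0, 0], [0, 0, 0]]
    - [[0, 0, 0], [0, 0, 0]]
    - [[0, 0, 0], [0, 0, 0]]
  fingers: -1
  grip_force: 30

```text
time: 3.42
eef_pos: [0.6767, -0.0787, 0.068]
tcp_rot: [0.134, 0.991, -0.0, 0.002]
contact_force: [-0.8, -0.2, 6.2]
opening: 0.365
finger_force: 29.4
```

```bash
python3 - <<'E'
from m import *
import math
def tray(c,yaw,pts):
    a=math.radians(yaw);return [(np.array(c)+np.array([math.cos(a)*x-math.sin(a)*y,math.sin(a)*x+math.cos(a)*y])).round(4).tolist() for x,y in pts]
sq=tray((.4673,-.3279),10.3,((-.036,.036),(.036,-.036)))
lg=tray((.4867,.2978),6.5,((.058,.028),(-.045,.028),(-.035,-.038),(.035,-.038),(0,-.038)))
print(sq,lg)
# check vs. white outlines, ray cast at rim heights
for I,CC in((im,C),(S,Cs)):
  w=(I.min(2)>120).astype(np.uint8)
  for nm,p,z in(("sqwell",sq[0],.016),("pocket",sq[1],.016),("lwell",lg[0],.016),("ring",lg[1],.008),("r1",lg[2],.02),("r2",lg[3],.02)):
    u,v=proj(CC,[*p,z])[0];r=26 if nm=="ring" else 20
    x0,y0=int(u-r),int(v-r);s=w[y0:y0+2*r,x0:x0+2*r].copy()
    k=comp(s,(r,r),25)
    if k is None: print(nm,"none");continue
    c=np.argwhere(k[0])[:,::-1]+[x0,y0];(cx,cy),sz,_=cv2.minAreaRect(c.astype(np.float32))
    print(nm,(round(u,1),round(v,1)),(round(cx,1),round(cy,1)),np.round(sz,1),onz(CC,[(cx,cy)],z).round(4)[0,:2],p)
E
```

```text
[[0.4254, -0.2989], [0.5092, -0.3569]] [[0.5412, 0.3322], [0.4388, 0.3205], [0.4562, 0.2561], [0.5258, 0.264], [0.491, 0.26]]
sqwell (np.float64(438.8), np.float64(327.7)) (439.5, 328.5) [17. 17.] [ 0.4237 -0.3003] [0.4254, -0.2989]
pocket (np.float64(462.3), np.float64(289.9)) (462.1, 290.4) [21.1 20.9] [ 0.5082 -0.3563] [0.5092, -0.3569]
lwell (np.float64(155.7), np.float64(278.8)) (155.5, 279.5) [17. 17.] [0.5397 0.3325] [0.5412, 0.3322]
ring (np.float64(159.7), np.float64(324.9)) (160.0, 325.5) [29. 28.] [0.4374 0.3198] [0.4388, 0.3205]
r1 (np.float64(187.9), np.float64(316.2)) (187.9, 317.2) [ 4.9 17.8] [0.4539 0.2561] [0.4562, 0.2561]
r2 (np.float64(185.5), np.float64(285.0)) (185.9, 286.2) [ 5.1 18. ] [0.523 0.263] [0.5258, 0.264]
sqwell none
pocket none
lwell (np.float64(200.3), np.float64(346.2)) (195.1, 342.5) [ 4.  17.7] [0.5531 0.3369] [0.5412, 0.3322]
ring (np.float64(233.6), np.float64(390.1)) (221.9, 382.8) [ 6.8 29.1] [0.4615 0.331 ] [0.4388, 0.3205]
r1 (np.float64(260.7), np.float64(360.0)) (261.2, 362.7) [ 8.  22.2] [0.4513 0.258 ] [0.4562, 0.2561]
r2 (np.float64(237.8), np.float64(332.9)) (238.5, 335.2) [ 7.3 21.1] [0.5209 0.2651] [0.5258, 0.264]
```

Emit:
step_arm:
  increments:
    - [[0, 0, 25], [0, 0, 0]]
    - [[0, 0, 40], [0, 0, 0]]
    - [[0, 0, 40], [0, 0, 0]]
    - [[0, 0, 25], [0, 0, 0]]
    - [[-10, -16, 0], [0, 0, 0]]
    - [[-21, -34, 0], [0, 0, 0]]
    - [[-21, -35, 0], [0, 0, 0]]
    - [[-21, -35, 0], [0, 0, 0]]

```text
time: 4.08
eef_pos: [0.601, -0.1987, 0.1954]
tcp_rot: [0.133, 0.991, -0.0, 0.0]
contact_force: [1.3, -0.8, -0.9]
opening: 0.361
finger_force: 29.8
```

```bash
python3 - <<'E'
from m import *
print(pose()[0].round(4));snap("wrist","w2")
print(onz(C,[(485,255),(440,250)],.04))
E
```

```text
[ 0.601  -0.1987  0.1954]
[[ 0.58381283 -0.40610617  0.04      ]
 [ 0.59619053 -0.30650688  0.04      ]]
```

View pics/w2.png

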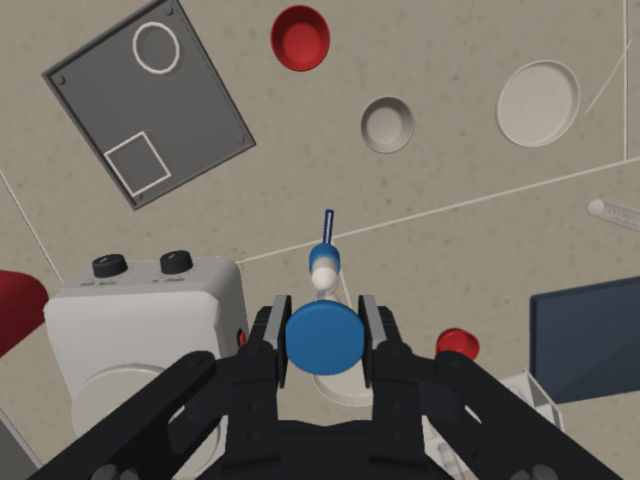

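Wrist view: the timer hangs upright in the pads at (325,340). The pocket is at (138,164), the well at (157,48) and the beige dish at (387,125).

```bash
python3 - <<'E'
from m import *
I,W=load("w2")
w=(I.min(2)>135)&(hsv(I)[...,1]<45)
def fit(sd,r):
    x0,y0=max(sd[0]-r,0),max(sd[1]-r,0);s=w[y0:sd[1]+r,x0:sd[0]+r];k=comp(s,(sd[0]-x0,sd[1]-y0),40)
    c=np.argwhere(k[0])[:,::-1]+[x0,y0];(a,b),sz,_=cv2.minAreaRect(c.astype(np.float32));return np.array((a,b)),sz
for nm,sd,t,z in(("well",(157,48),(439.5,328.5),.016),("pocket",(138,164),(462.1,290.4),.016)):
    c,sz=fit(sd,38);print(nm,c,sz,onz(W,[c],z).round(4),onz(C,[t],z).round(4),tri(C,t,W,c).round(4))
# dish: outer rim in each: grey-ish vs bench -> saturation
def dish(I,sd,r,th):
    g=hsv(I)[...,1];s=(g[sd[1]-r:sd[1]+r,sd[0]-r:sd[0]+r]<th);s=cv2.morphologyEx(s.astype(np.uint8),cv2.MORPH_CLOSE,np.ones((3,3)))
    k=comp(s,(r,r),60);c=np.argwhere(k[0])[:,::-1]+[sd[0]-r,sd[1]-r];(a,b),rad=cv2.minEnclosingCircle(c.astype(np.float32));return np.array((a,b)),rad
print("sat top",hsv(im)[279,345:378,1],"sat w",hsv(I)[125,352:425:2,1])
print(hsv(im)[279,345:378,2],hsv(I)[125,352:425:2,2])
q=[[.5085,-.3565,.016],[.676,-.079,.09]];print(proj(W,q), proj(W,[[.601,-.1987,.1954+.095-.068],[.601,-.1987,.1954-.068]]))
E
```

```text
well [155.5  47.5] (51.0, 45.0) [[ 0.4217 -0.2977  0.016 ]] [[ 0.4237 -0.3003  0.016 ]] [ 0.423  -0.2981  0.0189]
pocket [136.93235779 164.17941284] (54.3778190612793, 45.71111297607422) [[ 0.5068 -0.3544  0.016 ]] [[ 0.5081 -0.3563  0.016 ]] [ 0.5075 -0.3563  0.0139]
sat top [63 61 61 62 50 47 47 55 50 52 50 50 52 53 48 51 52 51 49 49 53 53 51 50
 56 56 63 64 63 61 62 62 64] sat w [40 40 40 40 30 27 26 28 28 28 28 29 29 31 29 29 29 29 29 30 28 28 28 28
 29 29 30 28 29 29 29 33 41 41 39 40 38]
[175 175 177 169 153 135 137 168 177 181 180 179 178 182 180 181 178 179
 177 177 165 125 111 108 100 154 175 176 177 177 174 173 175] [147 147 148 147 128  76  77 101 135 145 145 147 148 149 149 150 151 151
 152 153 153 153 154 153 151 132 127 126 125 123 131 131 142 143 145 146
 146]
[[135.73450244 166.61015441]
 [490.83564343 288.10599397]] [[324.09599522 346.43619759]
 [324.33752469 258.67112212]]
```

Emit:
step_arm:
  increments:
    - [[-21, -35, 0], [0, 0, 0]]
    - [[-21, -35, 0], [0, 0, 0]]
    - [[-21, -35, 0], [0, 0, 0]]
    - [[-21, -35, 0], [0, 0, 0]]
    - [[-9, -17, -20], [0, 0, 0]]
    - [[0, 0, -30], [0, 0, 0]]
    - [[0, 0, -20], [0, 0, 0]]
    - [[0, 0, 0], [0, 0, 0]]

```text
time: 4.8
eef_pos: [0.5058, -0.3531, 0.1194]
tcp_rot: [0.135, 0.991, 0.003, -0.004]
contact_force: [-0.0, -0.2, -2.5]
opening: 0.363
finger_force: 29.9
```

Emit:
step_arm:
  increments:
    - [[-2, 1, -20], [0, 0, 0]]
    - [[0, 0, -15], [0, 0, 0]]
    - [[0, 0, -10], [0, 0, 0]]
    - [[0, 0, -6], [0, 0, 0]]
    - [[0, 0, 0], [0, 0, 0]]
    - [[0, 0, 0], [0, 0, 0]]
    - [[0, 0, 0], [0, 0, 0]]

```text
time: 5.38
eef_pos: [0.5079, -0.3548, 0.0757]
tcp_rot: [0.134, 0.991, -0.001, 0.001]
contact_force: [-0.6, -0.1, -1.1]
opening: 0.368
finger_force: 29.9
```

```bash
python3 - <<'E'
from m import *
s=readout.get_state();print(s["eef_pos"],s["contact_force"],R.from_quat(s["tcp_rot"]).as_matrix()[:,1].round(3))
E
```

```text
[ 0.50785875 -0.3547693   0.07574627] [-0.6004194  -0.13774926 -1.14223648] [ 0.265  0.964 -0.001]
```

Emit:
step_arm:
  increments:
    - [[0, 0, -2], [0, 0, 0]]
    - [[0, 0, -1], [0, 0, 0]]
    - [[0, 0, 0], [0, 0, 0]]
    - [[0, 0, 0], [0, 0, 0]]

```text
time: 5.72
eef_pos: [0.5074, -0.3546, 0.072]
tcp_rot: [0.134, 0.991, -0.0, 0.0]
contact_force: [-1.0, 0.4, 1.3]
opening: 0.366
finger_force: 30.0
```

Emit:
step_arm:
  increments:
    - [[0, 0, 0], [0, 0, 0]]
    - [[0, 0, 0], [0, 0, 0]]
    - [[0, 0, 0], [0, 0, 0]]
    - [[0, 0, 0], [0, 0, 0]]
    - [[0, 0, 0], [0, 0, 0]]
    - [[0, 0, 0], [0, 0, 0]]
    - [[0, 0, 0], [0, 0, 0]]
    - [[0, 0, 0], [0, 0, 0]]
  fingers: 0.6

```text
time: 6.38
eef_pos: [0.507, -0.3542, 0.0712]
tcp_rot: [0.134, 0.991, 0.0, -0.0]
contact_force: [-0.2, -0.4, 0.0]
opening: 0.796
finger_force: 0.0
```

Emit:
step_arm:
  increments:
    - [[0, 0, 10], [0, 0, 0]]
    - [[0, 0, 25], [0, 0, 0]]
    - [[0, 0, 40], [0, 0, 0]]
    - [[0, 0, 40], [0, 0, 0]]
    - [[0, 0, 20], [0, 0, 0]]
    - [[0, 0, 0], [0, 0, 0]]
  fingers: 1

```text
time: 6.88
eef_pos: [0.5098, -0.3568, 0.2152]
tcp_rot: [0.134, 0.991, -0.004, 0.006]
contact_force: [0.2, 0.3, 0.5]
opening: 0.996
finger_force: 0.0
```

```bash
python3 - <<'E'
from m import *
print(pose()[0].round(4));I,W=snap("wrist","w3");H=hsv(I)
m=(H[...,0]>95)&(H[...,0]<115)&(H[...,1]>150);k=comp(m,proj(W,[.5075,-.356,.09])[0],200)
print(k[1],k[2],proj(W,[.5075,-.356,.09]),onz(W,[k[1]],.09).round(4))
E
```

```text
[ 0.5098 -0.3568  0.2152]
[326.03760553 227.39907905] [ 306  208   41   40 1303] [[325.67385351 228.13096785]] [[ 0.507  -0.3555  0.09  ]]
```

View pics/w3.png

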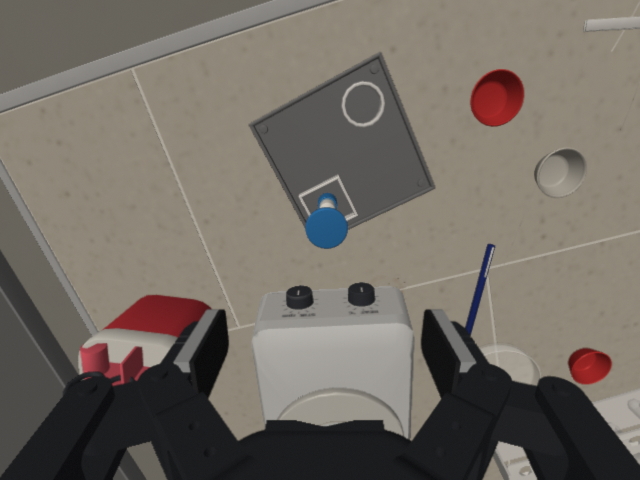

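Wrist view: the timer stands upright in the pocket, collar at (326,228). The square tray's well is at (363,104). Now vial 1.

Emit:
step_arm:
  increments:
    - [[5, 14, 20], [0, 0, 0]]
    - [[13, 35, 0], [0, 0, 0]]
    - [[13, 35, 0], [0, 0, 0]]
    - [[13, 35, 0], [0, 0, 0]]
    - [[13, 35, 0], [0, 0, 0]]
    - [[13, 35, 0], [0, 0, 0]]
    - [[13, 35, 0], [0, 0, 0]]

```text
time: 7.52
eef_pos: [0.5894, -0.1282, 0.2245]
tcp_rot: [0.134, 0.991, 0.0, -0.002]
contact_force: [0.9, 0.4, 0.0]
opening: 0.998
finger_force: 0.0
```

Emit:
step_arm:
  increments:
    - [[13, 35, 0], [0, 0, 0]]
    - [[13, 35, 0], [0, 0, 0]]
    - [[13, 35, 0], [0, 0, 0]]
    - [[13, 35, 0], [0, 0, 0]]
    - [[13, 35, -10], [0, 0, 0]]
    - [[9, 24, -10], [0, 0, 0]]
    - [[0, 0, 0], [0, 0, 0]]

```text
time: 8.1
eef_pos: [0.6625, 0.0736, 0.2016]
tcp_rot: [0.132, 0.991, 0.001, -0.004]
contact_force: [-0.4, -0.2, -0.1]
opening: 0.999
finger_force: 0.0
```

```bash
cat > cap.py <<'E'
from m import *
import sys
def cap(f,x,y,z=.077,top=None):
    print(pose()[0].round(4));I,W=snap("wrist",f)
    u=proj(W,[x,y,z])[0].round().astype(int);g=I.min(2);r=30
    x0,y0=max(u[0]-r,0),max(u[1]-r,0);s=g[y0:u[1]+r,x0:u[0]+r];k=comp(s>s.max()-25,(r,r),80)
    c=k[1]+[x0,y0];print("pred",u,"cap",c.round(1),k[2],s.max(),onz(W,[c],z).round(4))
    if top: print(tri(C,top,W,c).round(4))
if __name__=="__main__": cap(sys.argv[1],float(sys.argv[2]),float(sys.argv[3]))
E
python3 cap.py w4 .665 .067
```

```text
[0.6625 0.0736 0.2016]Traceback (most recent call last):
  File "cap.py", line 9, in <module>
    if __name__=="__main__": cap(sys.argv[1],float(sys.argv[2]),float(sys.argv[3]))
                             ~~~^^^^^^^^^^^^^^^^^^^^^^^^^^^^^^^^^^^^^^^^^^^^^^^^^^^
  File "cap.py", line 7, in cap
    c=k[1]+[x0,y0];print("pred",u,"cap",c.round(1),k[2],s.max(),onz(W,[c],z).round(4))
      ~^^^
TypeError: 'NoneType' object is not subscriptable
```

View pics/w4.png

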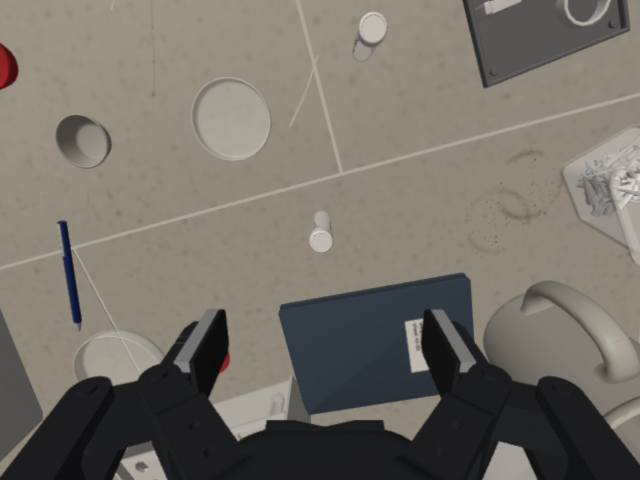

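Wrist view: vial 1's cap is at (320,240) and vial 2's at (373,27).

```bash
python3 - <<'E'
from m import *
I,W=load("w4");g=I.min(2)
for nm,u,t in(("v1",(320,240),(272.2,215.7)),("v2",(373,27),(237.2,279.8))):
    x0,y0=u[0]-20,u[1]-20;s=g[y0:u[1]+20,x0:u[0]+20].astype(np.uint8);th,b=cv2.threshold(s,0,255,cv2.THRESH_OTSU)
    k=comp(b>0,(20,20),30);c=k[1]+[x0,y0];print(nm,c.round(1),k[2],th,s.max())
    for p in(u,):print(onz(W,[p],.077).round(4),onz(C,[t],.077).round(4),tri(C,t,W,p).round(4))
E
```

```text
v1 [320.4 237.1] [  9   0  23  32 521] 146.0 202
[[0.6666 0.0688 0.077 ]] [[0.669  0.0672 0.077 ]] [0.6718 0.0677 0.0637]
v2 [372.4  26.4] [  6   4  28  31 665] 149.0 196
[[0.5268 0.145  0.077 ]] [[0.5273 0.1419 0.077 ]] [0.5271 0.143  0.0798]
```

Emit:
step_arm:
  increments:
    - [[2, 1, -30], [0, 0, 0]]
    - [[0, 0, -40], [0, 0, 0]]
    - [[0, 0, -38], [0, 0, 0]]
    - [[0, 0, -28], [0, 0, 0]]
    - [[0, 0, -14], [0, 0, 0]]
    - [[0, 0, -8], [0, 0, 0]]
    - [[0, 0, 0], [0, 0, 0]]
    - [[0, 0, 0], [0, 0, 0]]

```text
time: 8.82
eef_pos: [0.6671, 0.0692, 0.0499]
tcp_rot: [0.134, 0.991, 0.0, 0.001]
contact_force: [0.4, 0.0, 0.6]
opening: 0.998
finger_force: 0.0
```

Emit:
step_arm:
  increments:
    - [[0, 0, 0], [0, 0, 0]]
    - [[0, 0, 0], [0, 0, 0]]
    - [[0, 0, 0], [0, 0, 0]]
    - [[0, 0, 0], [0, 0, 0]]
    - [[0, 0, 0], [0, 0, 0]]
    - [[0, 0, 0], [0, 0, 0]]
    - [[0, 0, 0], [0, 0, 0]]
    - [[0, 0, 0], [0, 0, 0]]
  fingers: -1
  grip_force: 30

```text
time: 9.48
eef_pos: [0.6665, 0.0697, 0.049]
tcp_rot: [0.134, 0.991, 0.0, 0.0]
contact_force: [0.1, 0.5, 2.8]
opening: 0.218
finger_force: 29.4
```

Emit:
step_arm:
  increments:
    - [[0, 0, 0], [0, 0, 0]]
    - [[0, 0, 0], [0, 0, 0]]
    - [[0, 0, 15], [0, 0, 0]]
    - [[0, 0, 40], [0, 0, 0]]
    - [[0, 0, 40], [0, 0, 0]]
    - [[0, 0, 40], [0, 0, 0]]
    - [[0, 0, 0], [0, 0, 0]]

```text
time: 10.07
eef_pos: [0.6711, 0.0697, 0.1954]
tcp_rot: [0.134, 0.991, 0.001, 0.009]
contact_force: [1.1, 0.1, 1.8]
opening: 0.215
finger_force: 29.4
```

Emit:
step_arm:
  increments:
    - [[-10, -15, 0], [0, 0, 0]]
    - [[-20, -30, 0], [0, 0, 0]]
    - [[-20, -31, 0], [0, 0, 0]]
    - [[-20, -31, 0], [0, 0, 0]]
    - [[-20, -31, 0], [0, 0, 0]]
    - [[-20, -31, 0], [0, 0, 0]]
    - [[-20, -31, 0], [0, 0, 0]]

```text
time: 10.65
eef_pos: [0.5346, -0.1312, 0.1835]
tcp_rot: [0.134, 0.991, -0.0, -0.0]
contact_force: [-0.1, 0.1, -1.2]
opening: 0.216
finger_force: 29.4
```

Emit:
step_arm:
  increments:
    - [[-20, -31, 0], [0, 0, 0]]
    - [[-20, -31, 0], [0, 0, 0]]
    - [[-20, -31, 0], [0, 0, 0]]
    - [[-20, -30, 0], [0, 0, 0]]
    - [[-20, -29, 0], [0, 0, 0]]
    - [[-13, -15, 0], [0, 0, 0]]
    - [[0, 0, -25], [0, 0, 0]]
    - [[0, 0, -30], [0, 0, 0]]

```text
time: 11.32
eef_pos: [0.4238, -0.3002, 0.1311]
tcp_rot: [0.135, 0.991, -0.002, 0.003]
contact_force: [0.6, -0.2, -0.6]
opening: 0.213
finger_force: 29.4
```

Emit:
step_arm:
  increments:
    - [[0, 0, -25], [0, 0, 0]]
    - [[0, 0, -20], [0, 0, 0]]
    - [[0, 0, 0], [0, 0, 0]]
    - [[0, 0, 0], [0, 0, 0]]

```text
time: 11.65
eef_pos: [0.4223, -0.2965, 0.0826]
tcp_rot: [0.134, 0.991, 0.001, -0.001]
contact_force: [0.0, -0.6, -0.3]
opening: 0.216
finger_force: 29.4
```

```bash
python3 - <<'E'
from m import *
print(pose()[0].round(4));I,W=snap("wrist","w5")
print(proj(W,[[.4235,-.299,.004],[.4235,-.299,.016],[*pose()[0][:2],pose()[0][2]-.048]]).round(1))
E
```

```text
[ 0.4223 -0.2965  0.0826]
[[321.2 255.8]
 [321.  262.3]
 [323.1 274. ]]
```

View pics/w5.png

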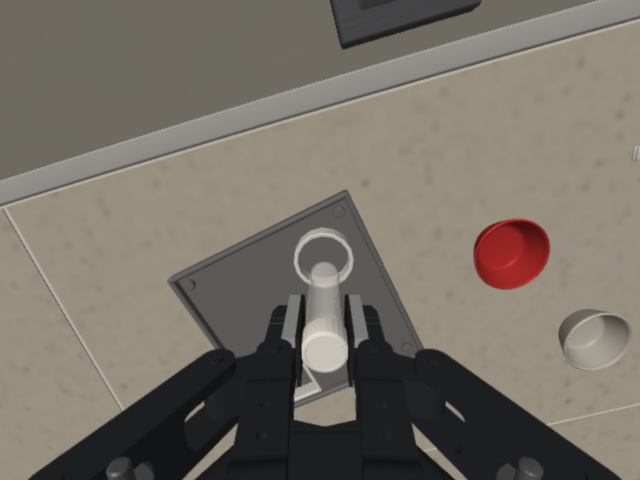

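Wrist view: the vial's foot at (323,272) is lined up with the well centre at (324,258), allowing for its height above the well. Lowering.

Emit:
step_arm:
  increments:
    - [[0, 0, -15], [0, 0, 0]]
    - [[0, 0, -9], [0, 0, 0]]
    - [[0, 0, -4], [0, 0, 0]]
    - [[0, 0, -2], [0, 0, 0]]
    - [[0, 0, 0], [0, 0, 0]]
    - [[0, 0, 0], [0, 0, 0]]

```text
time: 12.2
eef_pos: [0.4234, -0.2975, 0.0539]
tcp_rot: [0.134, 0.991, -0.0, 0.0]
contact_force: [-0.2, 0.3, -0.5]
opening: 0.216
finger_force: 29.4
```

Emit:
step_arm:
  increments:
    - [[0, 0, 0], [0, 0, 0]]
    - [[0, 0, 0], [0, 0, 0]]
    - [[0, 0, 0], [0, 0, 0]]
    - [[0, 0, 0], [0, 0, 0]]
    - [[0, 0, 0], [0, 0, 0]]
    - [[0, 0, 0], [0, 0, 0]]
  fingers: 0.4

```text
time: 12.7
eef_pos: [0.4231, -0.2973, 0.0534]
tcp_rot: [0.134, 0.991, -0.0, 0.0]
contact_force: [0.4, 0.7, 1.0]
opening: 0.7
finger_force: 0.0
```

Emit:
step_arm:
  increments:
    - [[0, 0, 10], [0, 0, 0]]
    - [[0, 0, 25], [0, 0, 0]]
    - [[0, 0, 40], [0, 0, 0]]
    - [[0, 0, 40], [0, 0, 0]]
    - [[0, 0, 35], [0, 0, 0]]
    - [[0, 0, 0], [0, 0, 0]]
  fingers: 1

```text
time: 13.2
eef_pos: [0.4264, -0.3006, 0.2135]
tcp_rot: [0.134, 0.991, -0.005, 0.007]
contact_force: [1.5, -0.7, 1.1]
opening: 1.002
finger_force: 0.0
```

```bash
python3 - <<'E'
from m import *
print(pose()[0].round(4));I,W=snap("wrist","w6")
cv2.imwrite("pics/w6c.png",I[60:460,120:520,::-1]);print(proj(W,[[.422,-.298,.081],[.422,-.298,.016]]))
E
```

```text
[ 0.4264 -0.3006  0.2135]
[[327.39888079 222.30548098]
 [327.47715901 203.91878975]]
```

View pics/w6c.png

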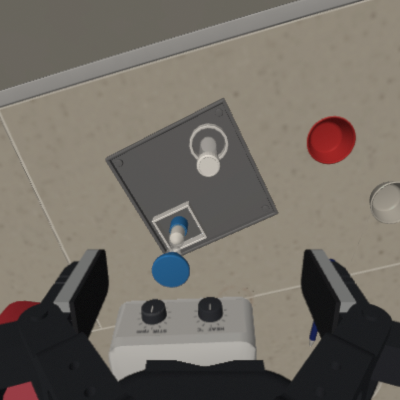

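Wrist crop: the vial stands in the well with its foot centred in the ring, cap at (208,163). The timer still stands in the pocket. Now vial 2.

Emit:
step_arm:
  increments:
    - [[4, 18, 0], [0, 0, 0]]
    - [[9, 37, 0], [0, 0, 0]]
    - [[9, 37, 0], [0, 0, 0]]
    - [[9, 37, 0], [0, 0, 0]]
    - [[9, 38, 0], [0, 0, 0]]
    - [[9, 38, 0], [0, 0, 0]]
    - [[9, 38, 0], [0, 0, 0]]

```text
time: 13.83
eef_pos: [0.4803, -0.0522, 0.2024]
tcp_rot: [0.134, 0.991, 0.0, -0.001]
contact_force: [0.0, 0.1, -0.3]
opening: 0.997
finger_force: 0.0
```

Emit:
step_arm:
  increments:
    - [[9, 38, 0], [0, 0, 0]]
    - [[9, 38, 0], [0, 0, 0]]
    - [[9, 38, 0], [0, 0, 0]]
    - [[9, 37, 0], [0, 0, 0]]
    - [[7, 32, 0], [0, 0, 0]]
    - [[2, 17, 0], [0, 0, 0]]
    - [[0, 0, 0], [0, 0, 0]]

```text
time: 14.42
eef_pos: [0.5252, 0.1489, 0.2021]
tcp_rot: [0.132, 0.991, 0.0, -0.001]
contact_force: [-0.9, 0.2, -0.3]
opening: 1.005
finger_force: 0.0
```

```bash
python3 - <<'E'
from m import *
print(pose()[0].round(4));I,W=snap("wrist","w7");g=I.min(2)
u=proj(W,[.527,.1435,.077])[0].round().astype(int);s=g[u[1]-24:u[1]+24,u[0]-24:u[0]+24].copy();th,b=cv2.threshold(s,0,255,cv2.THRESH_OTSU)
k=comp(b>0,(24,24),30);c=np.argwhere(k[0])[:,::-1]+u-24
# cap disc: fit width at lower (near) part
lo=c[c[:,1]>c[:,1].max()-14];cx=(lo[:,0].min()+lo[:,0].max())/2;wd=lo[:,0].max()-lo[:,0].min()+1;p=(cx,c[:,1].max()+.5-wd/2)
print(u,k[2],wd,p,onz(W,[p],.077).round(4))
# long tray features in view?
w=((I.min(2)>140)&(hsv(I)[...,1]<45))
for nm,q in(("lwell",[.5397,.3325,.016]),("ring",[.4374,.3198,.008]),("r1",[.4539,.2561,.02]),("r2",[.523,.263,.02])):print(nm,proj(W,q).round(1))
E
```

```text
[0.5252 0.1489 0.2021]
[319 237] [ 14   0  23  35 566] 23 (np.float64(320.0), np.float64(236.0)) [[0.5267 0.1447 0.077 ]]
lwell [[511.7 180.8]]
ring [[482.2  73.2]]
r1 [[419.4 110.7]]
r2 [[439.3 183.3]]
```

Emit:
step_arm:
  increments:
    - [[0, 0, -25], [0, 0, 0]]
    - [[0, 0, -40], [0, 0, 0]]
    - [[0, 0, -38], [0, 0, 0]]
    - [[0, 0, -28], [0, 0, 0]]
    - [[0, 0, -16], [0, 0, 0]]
    - [[0, 0, -8], [0, 0, 0]]
    - [[0, 0, 0], [0, 0, 0]]
    - [[0, 0, 0], [0, 0, 0]]

```text
time: 15.13
eef_pos: [0.5263, 0.145, 0.0487]
tcp_rot: [0.134, 0.991, -0.0, 0.0]
contact_force: [0.7, 0.5, 0.3]
opening: 1.0
finger_force: 0.0
```

Emit:
step_arm:
  increments:
    - [[0, 0, 0], [0, 0, 0]]
    - [[0, 0, 0], [0, 0, 0]]
    - [[0, 0, 0], [0, 0, 0]]
    - [[0, 0, 0], [0, 0, 0]]
    - [[0, 0, 0], [0, 0, 0]]
    - [[0, 0, 0], [0, 0, 0]]
    - [[0, 0, 0], [0, 0, 0]]
    - [[0, 0, 0], [0, 0, 0]]
  fingers: -1
  grip_force: 30

```text
time: 15.8
eef_pos: [0.5265, 0.1458, 0.0489]
tcp_rot: [0.134, 0.991, 0.0, 0.001]
contact_force: [-0.4, -0.5, 2.7]
opening: 0.217
finger_force: 29.3
```

Emit:
step_arm:
  increments:
    - [[0, 0, 0], [0, 0, 0]]
    - [[0, 0, 15], [0, 0, 0]]
    - [[0, 0, 35], [0, 0, 0]]
    - [[0, 0, 35], [0, 0, 0]]
    - [[0, 0, 15], [0, 0, 0]]
    - [[0, 0, 0], [0, 0, 0]]

```text
time: 16.3
eef_pos: [0.5289, 0.1461, 0.1532]
tcp_rot: [0.134, 0.991, 0.001, 0.004]
contact_force: [0.1, 0.3, -0.1]
opening: 0.213
finger_force: 29.4
```

```bash
python3 - <<'E'
from m import *
I,W=load("w7");w=((I.min(2)>135)&(hsv(I)[...,1]<45))
top=dict(lwell=(155.5,279.5),ring=(160.,325.5),r1=(187.9,317.2),r2=(185.9,286.2))
for nm,u,r,z in(("lwell",(512,181),36,.016),("ring",(482,73),50,.008),("r1",(419,111),24,.02),("r2",(439,183),24,.02)):
    x0,y0=u[0]-r,u[1]-r;k=comp(w[y0:u[1]+r,x0:u[0]+r],(r,r),60)
    if k is None: print(nm);continue
    c=np.argwhere(k[0])[:,::-1]+[x0,y0];(a,b),sz,_=cv2.minAreaRect(c.astype(np.float32))
    print(nm,(round(a,1),round(b,1)),np.round(sz,1),onz(W,[(a,b)],z).round(4)[0,:2],tri(C,top[nm],W,(a,b)).round(4))
cv2.imwrite("pics/w7c.png",cv2.resize(I[0:240,230:550,::-1],None,fx=2.5,fy=2.5))
E
```

```text
lwell (514.0, 179.0) [40. 40.] [0.5385 0.3349] [0.5378 0.3315 0.0218]
ring (485.5, 70.0) [78. 71.] [0.4355 0.323 ] [0.436  0.3155 0.025 ]
r1 (419.1, 110.8) [10.9 38.3] [0.4539 0.2558] [0.454  0.2564 0.0181]
r2 (442.4, 181.7) [12.7 43.5] [0.5222 0.2661] [0.5205 0.2617 0.0311]
```

View pics/w7c.png

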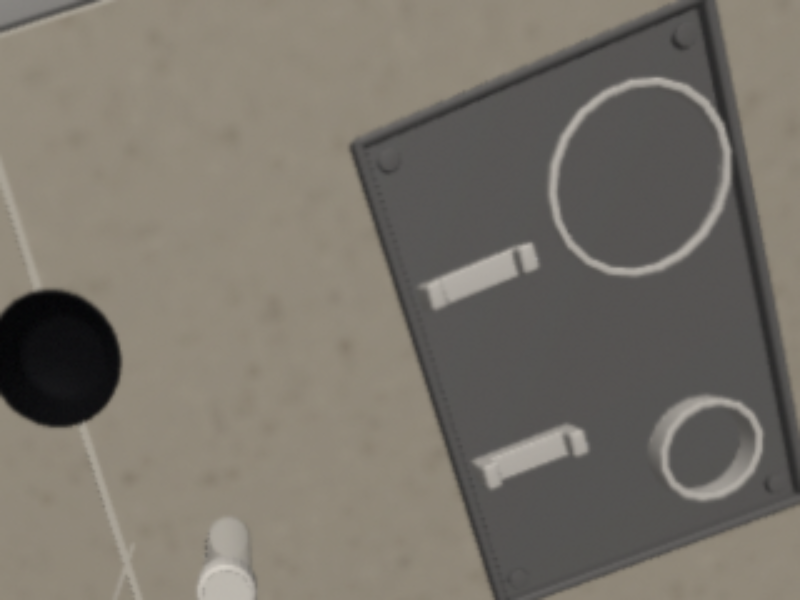

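Wrist crop: the long tray with ring (640,177), well (707,447) and both rests is clear and unobstructed. Placing vial 2.

Emit:
step_arm:
  increments:
    - [[1, 18, 0], [0, 0, 0]]
    - [[2, 36, 0], [0, 0, 0]]
    - [[3, 38, 0], [0, 0, 0]]
    - [[3, 38, 0], [0, 0, 0]]
    - [[2, 36, 0], [0, 0, 0]]
    - [[1, 23, -10], [0, 0, 0]]
    - [[0, 0, -25], [0, 0, 0]]
    - [[0, 0, -30], [0, 0, 0]]

```text
time: 16.97
eef_pos: [0.5384, 0.337, 0.083]
tcp_rot: [0.133, 0.991, 0.001, 0.001]
contact_force: [0.8, 0.4, -0.2]
opening: 0.215
finger_force: 29.4
```

Emit:
step_arm:
  increments:
    - [[0, 0, 0], [0, 0, 0]]
    - [[0, 0, 0], [0, 0, 0]]
    - [[0, 0, 0], [0, 0, 0]]

```text
time: 17.22
eef_pos: [0.5381, 0.3345, 0.0833]
tcp_rot: [0.134, 0.991, -0.0, -0.0]
contact_force: [0.9, -0.4, 0.2]
opening: 0.213
finger_force: 29.4
```

```bash
python3 - <<'E'
from m import *
print(pose()[0].round(4));I,W=snap("wrist","w8");w=((I.min(2)>125)&(hsv(I)[...,1]<50))
print(proj(W,[[.539,.3335,.016],[*pose()[0][:2],.034],[.4363,.3215,.008]]).round(1))
u=proj(W,[.4363,.3215,.008])[0].round().astype(int);r=60
x0,y0=max(u[0]-r,0),max(u[1]-r,0);k=comp(w[y0:u[1]+r,x0:u[0]+r],u-[x0,y0],100)
c=np.argwhere(k[0])[:,::-1]+[x0,y0];(a,b),sz,_=cv2.minAreaRect(c.astype(np.float32));print("ring",a,b,sz,onz(W,[(a,b)],.007).round(4),tri(C,(160.,325.5),W,(a,b)).round(4))
cv2.imwrite("pics/w8c.png",cv2.resize(I[150:400,220:470,::-1],None,fx=2,fy=2))
E
```

```text
[0.5381 0.3345 0.0833]
[[323.3 260.8]
 [325.2 271.3]
 [258.3 107.3]]
ring 260.0 105.0 (116.0, 110.0) [[0.4353 0.3227 0.007 ]] [0.4363 0.3215 0.0033]
```

View pics/w8c.png

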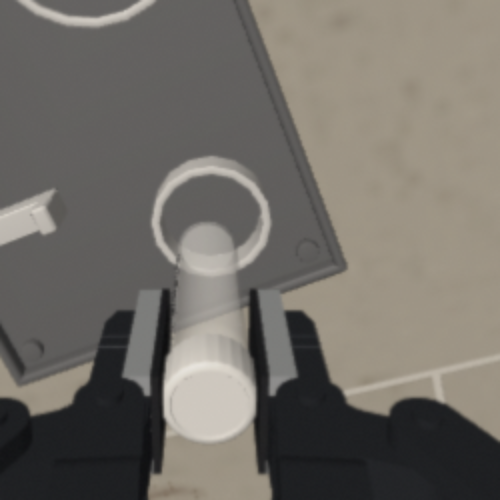

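Wrist crop: the well centre is at (211,217) and the vial's foot at (208,240), held above the rim. They agree within 1 mm. Lowering and releasing.

Emit:
step_arm:
  increments:
    - [[0, 0, -15], [0, 0, 0]]
    - [[0, 0, -9], [0, 0, 0]]
    - [[0, 0, -4], [0, 0, 0]]
    - [[0, 0, -2], [0, 0, 0]]
    - [[0, 0, 0], [0, 0, 0]]
    - [[0, 0, 0], [0, 0, 0]]

```text
time: 17.77
eef_pos: [0.5384, 0.3348, 0.0539]
tcp_rot: [0.134, 0.991, 0.0, 0.0]
contact_force: [-0.6, 1.1, 0.4]
opening: 0.217
finger_force: 29.4
```

Emit:
step_arm:
  increments:
    - [[0, 0, 0], [0, 0, 0]]
    - [[0, 0, 0], [0, 0, 0]]
    - [[0, 0, 0], [0, 0, 0]]
    - [[0, 0, 0], [0, 0, 0]]
    - [[0, 0, 0], [0, 0, 0]]
    - [[0, 0, 0], [0, 0, 0]]
  fingers: 0.4

```text
time: 18.27
eef_pos: [0.5381, 0.3348, 0.0534]
tcp_rot: [0.134, 0.991, 0.0, 0.0]
contact_force: [-0.3, -0.8, -0.2]
opening: 0.704
finger_force: 0.0
```

Emit:
step_arm:
  increments:
    - [[0, 0, 10], [0, 0, 0]]
    - [[0, 0, 25], [0, 0, 0]]
    - [[0, 0, 40], [0, 0, 0]]
    - [[0, 0, 40], [0, 0, 0]]
    - [[0, 0, 35], [0, 0, 0]]
    - [[0, 0, 0], [0, 0, 0]]
  fingers: 1

```text
time: 18.77
eef_pos: [0.5425, 0.3368, 0.2149]
tcp_rot: [0.134, 0.991, 0.005, 0.008]
contact_force: [1.1, -0.6, 1.4]
opening: 1.001
finger_force: 0.0
```

```bash
python3 - <<'E'
from m import *
I,W=snap("wrist","w9");g=I.min(2).astype(np.uint8)
u=proj(W,[.538,.334,.081])[0].round().astype(int);s=g[u[1]-30:u[1]+30,u[0]-30:u[0]+30].copy();th,b=cv2.threshold(s,0,255,cv2.THRESH_OTSU)
k=comp(b>0,(30,30),30);print(u,th,k[2],k[1]+u-30)
# dish outline against bench: value+sat difference from local bench colour
def dish(f,u,r):
    I,Cc=load(f);x0,y0=u[0]-r,u[1]-r;P=cv2.cvtColor(np.ascontiguousarray(I[y0:u[1]+r,x0:u[0]+r]),cv2.COLOR_RGB2LAB).astype(float)
    bg=np.median(np.r_[P[0],P[-1],P[:,0],P[:,-1]],0);d=np.linalg.norm((P-bg)*[.5,2,2],axis=2)
    m=cv2.morphologyEx((d>6).astype(np.uint8),cv2.MORPH_CLOSE,np.ones((5,5)));k=comp(m,(r,r),80)
    c=max(cv2.findContours(k[0].astype(np.uint8),0,2)[0],key=cv2.contourArea);c=cv2.convexHull(c)
    e=cv2.fitEllipse(c);return np.array(e[0])+[x0,y0],e[1],Cc
a,s1,_=dish("top0",(360,279),16);b,s2,W2=dish("w2",(387,125),36);c,s3,W3=dish("w3",(560,173),36)
print(a,s1,b,s2,c,s3)
for q,Cc in((a,C),(b,W2),(c,W3)):print(onz(Cc,[q],.018).round(4))
print(tri(C,a,W2,b).round(4),tri(W2,b,W3,c).round(4),tri(C,a,W3,c).round(4))
# forceps
P=cv2.cvtColor(np.ascontiguousarray(im[310:355,280:360]),cv2.COLOR_RGB2LAB).astype(float);bg=np.median(P.reshape(-1,3),0);d=np.linalg.norm((P-bg)*[.3,2,2],axis=2)
m=cv2.morphologyEx((d>9).astype(np.uint8),cv2.MORPH_OPEN,np.ones((3,3)));k=comp(m,(38,22),40)
bx=box(k[0])+[280,310];X=onz(C,bx,.008);print(k[2],bx.round(1).tolist(),X.round(4)[:,:2].tolist())
E
```

```text
[318 224] 108.0 [ 12   0  40  43 885] [318.89152542 215.67570621]
[359.49248123 278.38892365] (21.368186950683594, 22.131759643554688) [386.71791077 124.74718094] (54.172603607177734, 58.59806823730469) [560.19873428 172.37453842] (47.14016342163086, 55.56498336791992)
[[ 0.5372 -0.1266  0.018 ]]
[[ 0.5343 -0.123   0.018 ]]
[[ 0.5344 -0.1232  0.018 ]]
[ 0.5341 -0.1253  0.0332] [ 0.5343 -0.1231  0.0179] [ 0.5348 -0.1258  0.022 ]
[ 12  15  51  13 204] [[291.4, 328.1], [292.2, 323.8], [342.6, 333.9], [341.8, 338.2]] [[0.4284, 0.0276], [0.4378, 0.0257], [0.4144, -0.0862], [0.4051, -0.0841]]
```

Emit:
step_arm:
  increments:
    - [[-4, -18, 0], [0, 0, 0]]
    - [[0, -37, 0], [0, 0, 0]]
    - [[0, -37, 0], [0, 0, 0]]
    - [[0, -37, 0], [0, 0, 0]]
    - [[0, -37, 0], [0, 0, 0]]
    - [[0, -37, 0], [0, 0, 0]]
    - [[0, -37, 0], [0, 0, 0]]

```text
time: 19.4
eef_pos: [0.5329, 0.0932, 0.2022]
tcp_rot: [0.134, 0.991, -0.0, -0.001]
contact_force: [0.7, -0.4, -0.7]
opening: 1.003
finger_force: 0.0
```

Emit:
step_arm:
  increments:
    - [[0, -37, 0], [0, 0, 0]]
    - [[0, -37, 0], [0, 0, 0]]
    - [[0, -37, 0], [0, 0, 0]]
    - [[0, -37, 0], [0, 0, 0]]
    - [[0, -37, 0], [0, 0, 0]]
    - [[0, -24, -20], [0, 0, 0]]
    - [[0, -8, -20], [0, 0, 0]]
    - [[0, 0, 0], [0, 0, 0]]

```text
time: 20.07
eef_pos: [0.5307, -0.1232, 0.1581]
tcp_rot: [0.136, 0.991, 0.001, -0.005]
contact_force: [0.3, 0.2, -0.3]
opening: 1.001
finger_force: 0.0
```

```bash
python3 - <<'E'
from m import *
print(pose()[0].round(4));I,W=snap("wrist","w10")
u=proj(W,[.5345,-.124,.02])[0].round().astype(int);r=50;x0,y0=u-r
P=cv2.cvtColor(np.ascontiguousarray(I[y0:u[1]+r,x0:u[0]+r]),cv2.COLOR_RGB2LAB).astype(float)
bg=np.median(np.r_[P[0],P[-1],P[:,0],P[:,-1]],0);d=np.linalg.norm((P-bg)*[.5,2,2],axis=2)
m=cv2.morphologyEx((d>6).astype(np.uint8),cv2.MORPH_CLOSE,np.ones((5,5)));k=comp(m,(r,r),80)
c=cv2.convexHull(max(cv2.findContours(k[0].astype(np.uint8),0,2)[0],key=cv2.contourArea));e=cv2.fitEllipse(c)
p=np.array(e[0])+[x0,y0];print(u,p,e,onz(W,[p],.018).round(4))
H=hsv(I);m=((H[...,0]<8)|(H[...,0]>172))&(H[...,1]>150);k=comp(m,proj(W,[.455,-.185,.02])[0],300)
print("red",onz(W,[k[1]],.015).round(3))
E
```

```text
[ 0.5307 -0.1232  0.1581]
[325 234] [324.88607788 233.70227051] ((49.886077880859375, 49.7022705078125), (54.54248809814453, 56.447391510009766), 99.58065032958984) [[ 0.5349 -0.1238  0.018 ]]
red [[ 0.449 -0.18   0.015]]
```

Emit:
step_arm:
  increments:
    - [[0, 0, -30], [0, 0, 0]]
    - [[0, 0, -38], [0, 0, 0]]
    - [[0, 0, -35], [0, 0, 0]]
    - [[0, 0, -28], [0, 0, 0]]
    - [[0, 0, -16], [0, 0, 0]]
    - [[0, 0, -10], [0, 0, 0]]
    - [[0, 0, 0], [0, 0, 0]]
    - [[0, 0, 0], [0, 0, 0]]

```text
time: 20.78
eef_pos: [0.5348, -0.1218, 0.0072]
tcp_rot: [0.133, 0.991, -0.0, 0.0]
contact_force: [0.4, 0.5, 0.3]
opening: 0.998
finger_force: 0.0
```

Emit:
step_arm:
  increments:
    - [[0, 0, 0], [0, 0, 0]]
    - [[0, 0, 0], [0, 0, 0]]
    - [[0, 0, 0], [0, 0, 0]]
    - [[0, 0, 0], [0, 0, 0]]
    - [[0, 0, 0], [0, 0, 0]]
    - [[0, 0, 0], [0, 0, 0]]
    - [[0, 0, 0], [0, 0, 0]]
    - [[0, 0, 0], [0, 0, 0]]
  fingers: -1
  grip_force: 30

```text
time: 21.45
eef_pos: [0.5351, -0.1225, 0.0082]
tcp_rot: [0.134, 0.991, -0.0, 0.001]
contact_force: [-1.0, 1.6, 4.8]
opening: 0.523
finger_force: 29.9
```

Emit:
step_arm:
  increments:
    - [[0, 0, 8], [0, 0, 0]]
    - [[0, 0, 20], [0, 0, 0]]
    - [[0, 0, 35], [0, 0, 0]]
    - [[0, 0, 35], [0, 0, 0]]
    - [[0, 0, 12], [0, 0, 0]]
    - [[0, 0, 0], [0, 0, 0]]

```text
time: 21.95
eef_pos: [0.5369, -0.1235, 0.1214]
tcp_rot: [0.134, 0.991, -0.001, 0.005]
contact_force: [-0.1, -0.2, -0.2]
opening: 0.524
finger_force: 30.8
```

Emit:
step_arm:
  increments:
    - [[-4, 18, 0], [0, 0, 0]]
    - [[-8, 36, 0], [0, 0, 0]]
    - [[-8, 36, 0], [0, 0, 0]]
    - [[-8, 36, 0], [0, 0, 0]]
    - [[-8, 36, 0], [0, 0, 0]]
    - [[-8, 36, 0], [0, 0, 0]]
    - [[-8, 36, 0], [0, 0, 0]]

```text
time: 22.53
eef_pos: [0.4799, 0.1132, 0.1142]
tcp_rot: [0.134, 0.991, -0.0, -0.002]
contact_force: [0.5, 0.2, -0.4]
opening: 0.523
finger_force: 30.8
```

Emit:
step_arm:
  increments:
    - [[-8, 36, 0], [0, 0, 0]]
    - [[-8, 36, 0], [0, 0, 0]]
    - [[-8, 36, 0], [0, 0, 0]]
    - [[-8, 36, 0], [0, 0, 0]]
    - [[-8, 36, 0], [0, 0, 0]]
    - [[-5, 22, 0], [0, 0, 0]]
    - [[-2, 10, -20], [0, 0, 0]]
    - [[0, 0, -20], [0, 0, 0]]

```text
time: 23.2
eef_pos: [0.4342, 0.326, 0.0753]
tcp_rot: [0.132, 0.991, 0.0, 0.0]
contact_force: [0.2, -1.3, -0.7]
opening: 0.522
finger_force: 30.8
```

Emit:
step_arm:
  increments:
    - [[0, 0, -15], [0, 0, 0]]
    - [[0, 0, 0], [0, 0, 0]]
    - [[0, 0, 0], [0, 0, 0]]

```text
time: 23.45
eef_pos: [0.4331, 0.3228, 0.0588]
tcp_rot: [0.134, 0.991, -0.002, -0.002]
contact_force: [0.1, 0.5, -0.0]
opening: 0.523
finger_force: 30.8
```

```bash
python3 - <<'E'
from m import *
print(pose()[0].round(4));I,W=snap("wrist","w11")
print(proj(W,[[.436,.322,.007],[*pose()[0][:2],pose()[0][2]-.008+.004]]).round(1))
cv2.imwrite("pics/w11c.png",cv2.resize(I[130:380,170:470,::-1],None,fx=2,fy=2))
E
```

```text
[0.4331 0.3228 0.0588]
[[324.6 273.3]
 [325.9 311.3]]
```

View pics/w11c.png

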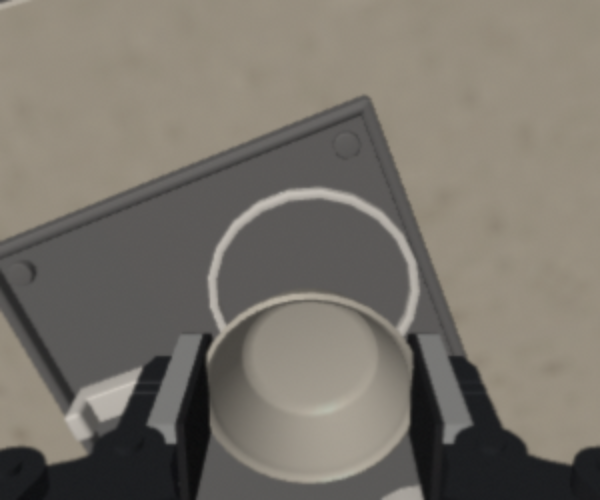

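Wrist crop: the dish is held level. The ring centre is at about (314,285), about 1 mm further in +y than estimated. Lowering.

Emit:
step_arm:
  increments:
    - [[0, 1, -20], [0, 0, 0]]
    - [[0, 0, -15], [0, 0, 0]]
    - [[0, 0, -9], [0, 0, 0]]
    - [[0, 0, -4], [0, 0, 0]]
    - [[0, 0, -1], [0, 0, 0]]
    - [[0, 0, 0], [0, 0, 0]]
    - [[0, 0, 0], [0, 0, 0]]

```text
time: 24.08
eef_pos: [0.4358, 0.3251, 0.0134]
tcp_rot: [0.134, 0.991, 0.001, 0.001]
contact_force: [1.0, -0.4, -1.0]
opening: 0.522
finger_force: 30.8
```

Emit:
step_arm:
  increments:
    - [[0, -1, -1], [0, 0, 0]]
    - [[0, 0, 0], [0, 0, 0]]
    - [[0, 0, 0], [0, 0, 0]]

```text
time: 24.33
eef_pos: [0.4358, 0.3241, 0.0123]
tcp_rot: [0.134, 0.991, 0.001, 0.001]
contact_force: [0.3, 0.1, 3.7]
opening: 0.522
finger_force: 31.0
```

Emit:
step_arm:
  increments:
    - [[0, 0, 0], [0, 0, 0]]
    - [[0, 0, 0], [0, 0, 0]]
    - [[0, 0, 0], [0, 0, 0]]
    - [[0, 0, 0], [0, 0, 0]]
    - [[0, 0, 0], [0, 0, 0]]
  fingers: 0.4

```text
time: 24.75
eef_pos: [0.4349, 0.3237, 0.0112]
tcp_rot: [0.134, 0.991, -0.0, -0.0]
contact_force: [0.6, -0.4, -0.1]
opening: 0.7
finger_force: 0.0
```

Emit:
step_arm:
  increments:
    - [[0, 0, 10], [0, 0, 0]]
    - [[0, 0, 25], [0, 0, 0]]
    - [[0, 0, 40], [0, 0, 0]]
    - [[0, 0, 40], [0, 0, 0]]
    - [[0, 0, 35], [0, 0, 0]]
    - [[0, 0, 20], [0, 0, 0]]
    - [[0, 0, 0], [0, 0, 0]]

```text
time: 25.33
eef_pos: [0.4383, 0.3255, 0.189]
tcp_rot: [0.134, 0.991, 0.004, 0.005]
contact_force: [0.2, -0.3, 0.5]
opening: 0.702
finger_force: 0.0
```

```bash
python3 - <<'E'
from m import *
print(pose()[0].round(4));I,W=snap("wrist","w12");w=((I.min(2)>125)&(hsv(I)[...,1]<50))
print(proj(W,[[.4357,.323,.007],[.4357,.323,.025],[.454,.256,.02],[.5225,.2645,.02]]).round(1))
for nm,p in(("r1",[.454,.256,.02]),("r2",[.5225,.2645,.02])):
    u=proj(W,p)[0].round().astype(int);r=34;x0,y0=np.maximum(u-r,0);k=comp(w[y0:u[1]+r,x0:u[0]+r],u-[x0,y0],100)
    c=np.argwhere(k[0])[:,::-1]+[x0,y0];(a,b),sz,an=cv2.minAreaRect(c.astype(np.float32));print(nm,a,b,sz,an,onz(W,[(a,b)],.016).round(4))
im2,C2=snap("top","top2");cv2.imwrite("pics/fc.png",im2[300:360,270:370,::-1])
E
```

```text
[0.4383 0.3255 0.189 ]
[[319.7 211.7]
 [319.6 216.6]
 [258.6 250.5]
 [287.9 307.7]]
r1 260.9827575683594 248.70687866210938 (13.184369087219238, 41.78145217895508) 68.19859313964844 [[0.4542 0.2577 0.016 ]]
r2 289.8484191894531 305.8755798339844 (14.866067886352539, 39.0822868347168) 70.34617614746094 [[0.5231 0.266  0.016 ]]
```

```bash
python3 - <<'E'
from m import *
s=readout.get_state();print(s["qpos"].round(3),s["time"],pose()[1][:,1].round(3))
im2,C2=load("top2");I,W=load("w12")
for I_,C_ in((im2,C2),):
    P=cv2.cvtColor(np.ascontiguousarray(I_[310:355,280:360]),cv2.COLOR_RGB2LAB).astype(float);bg=np.median(P.reshape(-1,3),0);d=np.linalg.norm((P-bg)*[.3,2,2],axis=2)
    m=cv2.morphologyEx((d>9).astype(np.uint8),cv2.MORPH_OPEN,np.ones((3,3)));k=comp(m,(38,22),40);print(k[1]+[280,310],k[2])
E
```

```text
[ 0.453  0.04   1.948  0.     1.151 -0.849] 25.4333 [0.266 0.964 0.002]
[317.42857143 330.83251232] [ 12  15  51  13 203]
```

Emit:
step_arm:
  increments:
    - [[1, -20, 0], [0, 0, -0.1]]
    - [[1, -35, 0], [0, 0, -0.12]]
    - [[1, -35, 0], [0, 0, -0.12]]
    - [[1, -35, 0], [0, 0, -0.12]]
    - [[2, -35, 0], [0, 0, -0.12]]
    - [[2, -35, 0], [0, 0, -0.12]]
    - [[2, -35, 0], [0, 0, -0.12]]
  fingers: 1

```text
time: 26.02
eef_pos: [0.4432, 0.0923, 0.179]
tcp_rot: [0.52, 0.854, -0.001, -0.002]
contact_force: [-0.2, -0.5, 0.2]
opening: 1.0
finger_force: 0.0
```

Emit:
step_arm:
  increments:
    - [[2, -35, 0], [0, 0, -0.12]]
    - [[2, -35, 0], [0, 0, -0.12]]
    - [[0, -25, 0], [0, 0, -0.12]]
    - [[0, -15, 0], [0, 0, -0.12]]
    - [[0, -2, 0], [0, 0, -0.12]]
    - [[0, 0, 0], [0, 0, -0.088]]
    - [[0, 0, 0], [0, 0, 0]]
    - [[0, 0, 0], [0, 0, 0]]

```text
time: 26.68
eef_pos: [0.4479, -0.0181, 0.1795]
tcp_rot: [0.775, 0.631, -0.001, -0.002]
contact_force: [0.6, 0.2, 0.4]
opening: 0.999
finger_force: 0.0
```

```bash
cat > fc.py <<'E'
from m import *
import sys
p=pose();print(p[0].round(4),p[1][:,1].round(3),readout.get_state()["qpos"].round(3));I,W=snap("wrist",sys.argv[1])
q=[[.4195+.204*t,-.027+.979*t,.006] for t in(-.059,0,.059)];u=proj(W,q);print(u.round(1))
P=cv2.cvtColor(I,cv2.COLOR_RGB2LAB).astype(float);x0,y0=np.maximum(u.min(0).astype(int)-30,0);x1,y1=u.max(0).astype(int)+30
P=P[y0:y1,x0:x1];bg=np.median(P.reshape(-1,3),0);d=np.linalg.norm((P-bg)*[.3,2,2],axis=2)
m=cv2.morphologyEx((d>8).astype(np.uint8),cv2.MORPH_OPEN,np.ones((5,5)));k=comp(m,u[1]-[x0,y0],200)
b=box(k[0])+[x0,y0];X=onz(W,b,.008);print(k[2],b.round(1).tolist(),X.round(4)[:,:2].tolist(),X.mean(0).round(4))
E
python3 fc.py w13
```

```text
[ 0.4479 -0.0181  0.1795] [ 0.979 -0.203 -0.004] [-0.267 -0.179  2.161  0.     1.164 -0.063]
[[300.5 285.8]
 [299.3 230.9]
 [297.9 169.3]]
[  28   31   13  115 1084] [[294.5, 170.0], [304.4, 169.8], [307.2, 284.0], [297.2, 284.2]] [[0.4285, 0.031], [0.4375, 0.0294], [0.4149, -0.0832], [0.4049, -0.0814]] [ 0.4215 -0.026   0.008 ]
```

Emit:
step_arm:
  increments:
    - [[-13, 2, -20], [0, 0, 0]]
    - [[-13, 1.5, -40], [0, 0, 0]]
    - [[0, 0, -40], [0, 0, 0]]
    - [[0, 0, -30], [0, 0, 0]]
    - [[0, 0, -16], [0, 0, 0]]
    - [[0, 0, 0], [0, 0, 0]]
    - [[0, 0, 0], [0, 0, 0]]
    - [[0, 0, 0], [0, 0, 0]]

```text
time: 27.4
eef_pos: [0.4242, -0.0148, 0.0368]
tcp_rot: [0.776, 0.631, 0.001, 0.001]
contact_force: [-0.6, -0.1, 0.1]
opening: 0.998
finger_force: 0.0
```

```bash
python3 - <<'E'
from m import *
s=readout.get_state();print(s["eef_pos"].round(4),s["qpos"].round(3),pose()[1].round(3).tolist())
E
```

```text
[ 0.4242 -0.0148  0.0368] [-2.750e-01 -2.000e-03  2.303e+00 -0.000e+00  8.390e-01 -7.000e-02] [[0.203, 0.979, 0.002], [0.979, -0.203, -0.001], [-0.0, 0.002, -1.0]]
```

Emit:
step_arm:
  increments:
    - [[0, 0, -16], [0, 0, 0]]
    - [[0, 0, -10], [0, 0, 0]]
    - [[0, 0, -5], [0, 0, 0]]
    - [[0, 0, 0], [0, 0, 0]]
    - [[0, 0, 0], [0, 0, 0]]
    - [[0, 0, 0], [0, 0, 0]]

```text
time: 27.9
eef_pos: [0.4237, -0.0149, 0.0054]
tcp_rot: [0.776, 0.631, 0.0, 0.0]
contact_force: [-0.4, 0.2, -0.1]
opening: 1.003
finger_force: 0.0
```

Emit:
step_arm:
  increments:
    - [[0, 0, -2], [0, 0, 0]]
    - [[0, 0, 0], [0, 0, 0]]

```text
time: 28.07
eef_pos: [0.4234, -0.0148, 0.003]
tcp_rot: [0.776, 0.631, 0.0, 0.0]
contact_force: [0.2, -0.4, 0.6]
opening: 0.999
finger_force: 0.0
```

Emit:
step_arm:
  increments:
    - [[0, 0, 0], [0, 0, 0]]
    - [[0, 0, 0], [0, 0, 0]]
    - [[0, 0, 0], [0, 0, 0]]
    - [[0, 0, 0], [0, 0, 0]]
    - [[0, 0, 0], [0, 0, 0]]
    - [[0, 0, 0], [0, 0, 0]]
    - [[0, 0, 0], [0, 0, 0]]
    - [[0, 0, 0], [0, 0, 0]]
  fingers: -1
  grip_force: 40

```text
time: 28.73
eef_pos: [0.4233, -0.0148, 0.0029]
tcp_rot: [0.776, 0.631, 0.0, 0.0]
contact_force: [0.2, 0.8, 0.5]
opening: 0.091
finger_force: 40.3
```

Emit:
step_arm:
  increments:
    - [[0, 0, 0], [0, 0, 0]]
    - [[0, 0, 0], [0, 0, 0]]

```text
time: 28.9
eef_pos: [0.4234, -0.0148, 0.0029]
tcp_rot: [0.776, 0.631, 0.0, 0.0]
contact_force: [0.6, 0.2, 1.7]
opening: 0.086
finger_force: 40.4
```

Emit:
step_arm:
  increments:
    - [[0, 0, 8], [0, 0, 0]]
    - [[0, 0, 25], [0, 0, 0]]
    - [[0, 0, 40], [0, 0, 0]]
    - [[0, 10, 37], [0, 0, 0]]
    - [[8, 20, 0], [0, 0, -0.08]]
    - [[8, 30, 0], [0, 0, -0.11]]
    - [[8, 30, 0], [0, 0, -0.11]]
    - [[8, 30, 0], [0, 0, -0.11]]

```text
time: 29.57
eef_pos: [0.4553, 0.1065, 0.1137]
tcp_rot: [0.89, 0.457, 0.001, 0.0]
contact_force: [0.9, -0.1, 0.5]
opening: 0.087
finger_force: 40.2
```

Emit:
step_arm:
  increments:
    - [[8, 30, 0], [0, 0, -0.11]]
    - [[8, 30, 0], [0, 0, -0.11]]
    - [[8, 30, 0], [0, 0, -0.11]]
    - [[8, 30, 0], [0, 0, -0.11]]
    - [[8, 24, 0], [0, 0, -0.11]]
    - [[4, 13, 0], [0, 0, -0.11]]
    - [[0, 0, 0], [0, 0, -0.11]]
    - [[0, 0, 0], [0, 0, -0.066]]

```text
time: 30.23
eef_pos: [0.4989, 0.2633, 0.1129]
tcp_rot: [0.998, 0.058, -0.0, 0.0]
contact_force: [0.5, -0.1, -0.8]
opening: 0.087
finger_force: 40.1
```

Emit:
step_arm:
  increments:
    - [[0, 0, -25], [0, 0, 0]]
    - [[0, 0, -20], [0, 0, 0]]
    - [[0, 0, 0], [0, 0, 0]]
    - [[0, 0, 0], [0, 0, 0]]

```text
time: 30.57
eef_pos: [0.4979, 0.2619, 0.0668]
tcp_rot: [0.998, 0.059, -0.002, 0.0]
contact_force: [0.2, 0.6, -0.5]
opening: 0.084
finger_force: 40.1
```

```bash
python3 - <<'E'
from m import *
p=pose();print(p[0].round(4),p[1][:,1].round(3));I,W=snap("wrist","w14")
t=p[0];q=[[.4542,.2577,.018],[.5231,.266,.018]]+[[t[0]+s*.993,t[1]+s*.12,t[2]+.002] for s in(-.0704,-.0114,.0476)]
print(proj(W,q).round(1))
w=((I.min(2)>125)&(hsv(I)[...,1]<50))
cv2.imwrite("pics/w14.png",I[:,:,::-1])
E
```

```text
[0.4979 0.2619 0.0668] [ 0.119 -0.993  0.001]
[[323.3 328.8]
 [323.1 227. ]
 [325.3 424. ]
 [325.3 330.8]
 [325.3 211.6]]
```

View pics/w14.png

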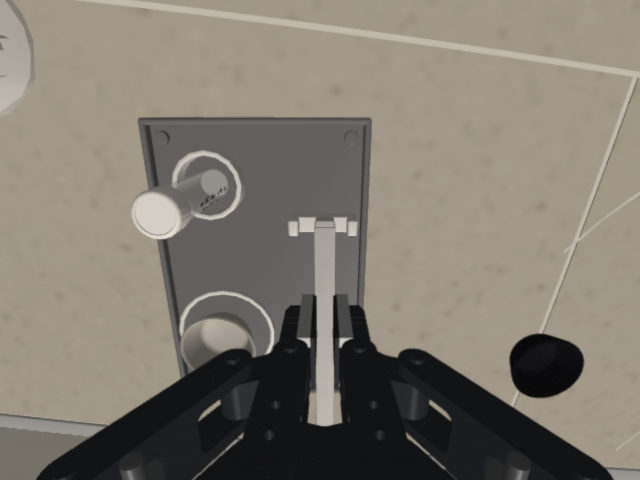

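Wrist view: the tweezers run (325,222) to (325,425), square to the far rest at (323,226), between the lugs at 293 and 352. The dish sits upright inside the ring and the vial stands in its well. I shift 3 mm along x and lower.

Emit:
step_arm:
  increments:
    - [[3, 0, -20], [0, 0, 0]]
    - [[0, 0, -15], [0, 0, 0]]
    - [[0, 0, -8], [0, 0, 0]]
    - [[0, 0, -4], [0, 0, 0]]
    - [[0, 0, 0], [0, 0, 0]]
    - [[0, 0, 0], [0, 0, 0]]

```text
time: 31.12
eef_pos: [0.5028, 0.2625, 0.0217]
tcp_rot: [0.998, 0.059, 0.001, -0.0]
contact_force: [-0.1, -0.1, 0.1]
opening: 0.089
finger_force: 40.1
```

Emit:
step_arm:
  increments:
    - [[0, 0, -3], [0, 0, 0]]
    - [[0, 0, -1], [0, 0, 0]]
    - [[0, 0, 0], [0, 0, 0]]
    - [[0, 0, 0], [0, 0, 0]]

```text
time: 31.45
eef_pos: [0.5023, 0.2623, 0.017]
tcp_rot: [0.998, 0.059, 0.0, -0.0]
contact_force: [-0.2, -0.1, -0.3]
opening: 0.082
finger_force: 40.1
```

Emit:
step_arm:
  increments:
    - [[0, 0, -1], [0, 0, 0]]
    - [[0, 0, 0], [0, 0, 0]]
    - [[0, 0, 0], [0, 0, 0]]

```text
time: 31.7
eef_pos: [0.5024, 0.2623, 0.0169]
tcp_rot: [0.998, 0.059, -0.0, 0.0]
contact_force: [-2.7, -1.5, 5.9]
opening: 0.088
finger_force: 40.8
```

Emit:
step_arm:
  increments:
    - [[0, 0, 0], [0, 0, 0]]
    - [[0, 0, 0], [0, 0, 0]]
    - [[0, 0, 0], [0, 0, 0]]
    - [[0, 0, 0], [0, 0, 0]]
    - [[0, 0, 0], [0, 0, 0]]
    - [[0, 0, 0], [0, 0, 0]]
  fingers: -0.3

```text
time: 32.2
eef_pos: [0.5021, 0.2622, 0.0155]
tcp_rot: [0.998, 0.059, -0.0, 0.0]
contact_force: [0.5, 0.8, 0.4]
opening: 0.352
finger_force: 0.0
```

Emit:
step_arm:
  increments:
    - [[0, 0, 8], [0, 0, 0]]
    - [[0, 0, 25], [0, 0, 0]]
    - [[0, 0, 40], [0, 0, 0]]
    - [[0, 0, 40], [0, 0, 0]]
    - [[0, 0, 40], [0, 0, 0]]
    - [[0, 0, 0], [0, 0, 0]]

```text
time: 32.7
eef_pos: [0.5074, 0.2641, 0.1798]
tcp_rot: [0.998, 0.06, 0.009, -0.002]
contact_force: [1.9, -0.0, 0.5]
opening: 0.347
finger_force: 0.0
```

Emit:
step_arm:
  increments:
    - [[0, 0, 40], [0, 0, 0]]
    - [[0, -40, 0], [0, 0, 0]]
    - [[0, -40, 0], [0, 0, 0]]
    - [[0, -40, 0], [0, 0, 0]]
    - [[0, -30, 0], [0, 0, 0]]
    - [[0, 0, 0], [0, 0, 0]]
    - [[0, 0, 0], [0, 0, 0]]

```text
time: 33.28
eef_pos: [0.5023, 0.111, 0.2092]
tcp_rot: [0.998, 0.058, 0.0, -0.0]
contact_force: [-0.8, -0.6, -1.0]
opening: 0.347
finger_force: 0.0
```

```bash
python3 - <<'E'
from m import *
I,_=snap("wrist","w15");J,_=snap("scene","scene3");T,_=snap("top","top3");print(pose()[0])
# numeric: what changed from the start at the untouched items; white profile along the tray
d=cv2.absdiff(J,S).max(2);print("pen",d[175:215,385:410].max(),"glass",d[150:178,340:385].max())
f=np.zeros((520,800,3),np.uint8)
f[:360,:440]=cv2.resize(J[290:440,165:348],(440,360),interpolation=2);f[:360,440:800]=cv2.resize(J[180:270,430:540],(360,300),interpolation=2)[:, :].copy() if False else cv2.resize(J[160:270,430:540],(360,360),interpolation=2)
f[360:,:]=cv2.resize(I[200:360,:],(800,160))
cv2.imwrite("pics/final.png",f[:,:,::-1])
E
```

```text
[0.50213398 0.11306422 0.20888586]
pen 99 glass 133
```

View pics/final.png

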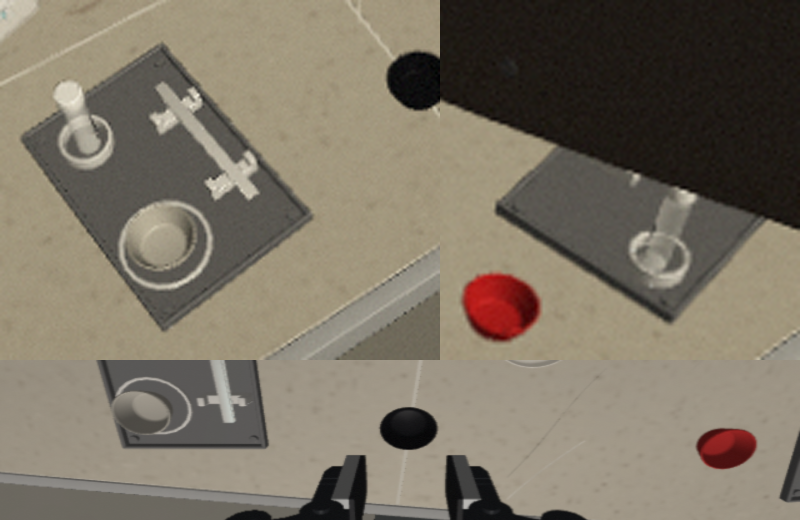

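Final view: the tweezers lie across both rests between the lugs, with similar overhang at each end. The dish is upright inside the ring and both vials stand in their wells. The arm hides the timer here, so I check it, the pen and the glass dish in the top picture.

```bash
python3 - <<'E'
from m import *
T,_=load("top3");H=hsv(T)
m=(H[...,0]>95)&(H[...,0]<115)&(H[...,1]>150);k=comp(m,proj(C,[.507,-.3555,.095])[0],40);print(k[1],k[2],proj(C,[.507,-.3555,.095]))
d=cv2.absdiff(T,im).max(2);print("pen",d[200:255,382:412].mean(),d[200:255,382:412].max(),"glass",d[150:200,365:420].max(),"petri",d[255:290,282:316].max())
s=readout.get_state();print(s["time"],s["dq"].round(3));sign_off()
E
```

```text
[473.3423913  285.99456522] [466 279  15  15 184] [[472.25004471 285.69925072]]
pen 14.711515151515151 24 glass 23 petri 23
33.4333 [ 0.012  0.005  0.    -0.003  0.001 -0.001]
the job is handed in; nothing more can be done
```

Both kits are made up in the order you asked, and I handed the job in at 33.4 s of the 99 s: the final pictures show every item in its place, and the pen and glass dish were not moved.

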